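Fold down the ratcheted reading stand

ROBOT

A 6-joint arm with a two-finger parallel gripper is mounted at the origin on the work surface. World frame = base frame: x ahead of the robot, y to its left, z up, the work surface at z = 0. Lengths are in mm, angles in rad, forces in N, time in s.
With the tool pointing down it reaches from about 275 to 1000 mm from the base axis. Payload 8.4 kg.
Tool frame: the origin (TCP) lies between the finger pads; the fingertips stand r.nose_length ahead of it and the grasp point (between the pads) lies 8 mm behind it (r.nose_length is the distance from the TCP to the fingertips, in mm); y points along the fingers, x is the direction in which the jaws open and shut, and the axes are right-handed (so a half turn about y gives the same grasp; the last joint's range is limited). The gripper opens to 85 mm and grips with 20 to 120 N. Pads are 22 mm wide; open, the fingers measure 114 mm over their backs; the gripper's body (76 mm by 85 mm) begins 54 mm behind the grasp point. The pads swing forward as they close: fully open they stand 13 mm farther back than shut.
Start: joints at [-1.164, 0.353, 1.633, -0, 1.155, -0.002], TCP at [248.442, -573.502, 219.181] pointing down, gripper open.
Joint ranges: [-2.63, 2.63], [-0.92, 2.1], [0.06, 2.66], [-1.3, 4.44], [0, 2.69], [-3.02, 3.02]. Speed limits (rad/s): [2.22, 2.22, 2.79, 3.14, 3.14, 3.14].

INTERFACE

Orientations are given as [roll, pitch, yaw] about the fixed x, y, z axes, in that order (R = Rz(yaw) Ry(pitch) Rx(roll)).
In Python, from rig import r, cams, order gives the robot as it stands. The module is installed in compiled form; this text tells all that it offers.
- The arm moves only by the shell command python3 -m crank 'ROWS' [FORCE]. ROWS is JSON, a list of rows, each a list of 7 numbers: the turn, a rotation vector about the tool's x, y, z in degrees, then the shift along the tool's x, y, z in cm, then the opening, from -1 (shut) to 1 (fully open). A call has exactly 10 rows; each row shifts and turns the pose as measured when the row begins, along the tool's axes as they then stand; what a row does not reach is not made up. A row lasts 1/12 s, in which the tool goes at most 41.7 mm and 7.16 degrees, less where a joint would pass 70% of its speed; a pose out of reach is approached as far as the arm can. A call with a gripper value outside its range is refused whole. The fingers move at their own pace and stop on an object; FORCE is the grip in N (left out, the last holds). Time passes only in rows, so rows that do not move let the fingers close, or fill a call up. It gives the time, the measured TCP pose, the force and the opening at its end, in the units of the state.
- r.sense(): the state, without advancing time (a new reading comes with each control period).
- cams.grab_frame(name): name is "scene" or "top" or "wrist"; returns the picture (480x640x3 uint8, blue, green, red); there is no depth.
- cams.camera_info(name): a dict with "intrinsics" (3x3 intrinsics, pixels), "k1" (the pictures are not rectified: a ray, as slopes to the right and down, at radius r is drawn at 1 + k1 r^2 times it, then the intrinsics apply), "view" (4x4, takes a point from world to camera coordinates); the wrist camera has in their place "hand_eye" (4x4, takes a point from camera to tool coordinates, whose origin is the TCP and whose axes are the tool frame's). Camera axes: x right, y up, looking along -z (the intrinsics and any distortion apply to the point x, -y, -z); pixel columns grow to the right and rows downward; lengths in mm; the calibration is good to about 2 mm. A picture is of the moment at which its call begins: read the wrist's pose just before it. camera_info takes no time and is no camera call.
- order.sign_off(): hands the job in, once; it reports no verdict.
The state is a dict: "clock": time; "qpos": joint angles; "qvel": joint speeds; "joint_efforts": joint torques, N m; "eef_pos": TCP position; "tcp_rot": TCP orientation; "contact_force": force on the tool from outside, world axes, zero at the start; "wrist_torque": the same for the moment, N m; "opening": opening from 0.0 (shut) to 1.0 (fully open).
Only numpy, scipy, OpenCV 4.12 (cv2) and the standard library are available. Lean on these libraries where they do the work, as an engineer would, in place of code of your own. Each camera call takes 0.05 s, during which the arm holds its last target.

TASK

The wooden reading board on the desk is propped up by its ratchet and has to be put away flat. Take it by the brass bar on its free edge, raise it through the remaining notches and on past the top one until it just comes up against its stop, which throws the pawl out, then bring it down gently until it lies fully flat, and let go. Do not strain it against the stop, and leave the other things on the desk where they are.

Things in the scene. Friction and masses are not known exactly. Their poses are not given: they have to be found in the camera images.
- board (a joint): Tilt of the reading board, rad: 0 = flat on its rests, growing as the free edge rises. Hinged at its edge nearer the robot; 260 mm wide, 205 long, 12 thick, about 0.75 kg, 16 mm book ledge at the hinge. Lifting it takes 3 to 6 N at the bar. It rises freely, but a ratchet catches it in one of four notches 0.14 rad apart when lowered; it starts in a notch.
- quadrant (a point): Toothed steel quadrant (80 mm radius) on the board's side, at the hinge's +y end, with a small weighted tip-over pawl above it. Each stand is set differently: top notch at 0.52 to 0.79 rad, pawl tips out at 0.72 to 0.99, hard stop 0.02 to 0.06 later (0.77 to 1.02). Clicks and tipping are hardly felt; the stop is a sudden rise in force. Tipped, the pawl stays out and the board falls if let go.
- bar (a point): Middle of the brass bar on the board's free edge: round, 12 mm thick, 140 mm long, parallel to the hinge, on a 10 mm rod at each end; 40 mm free between bar and board edge. 250 mm from the hinge line in the board's plane; 45 mm above the desk when flat. Axes turn with the board: x from hinge to bar, y along the bar, z the reading face's normal.
- hinge (a point): Middle of the hinge line, fixed, 45 mm above the desk. Axes: x level, from the hinge to where the bar is when flat (roughly away from the robot), y along the hinge, z up. The stand's base spans x -110 to 190, y -165 to 165 mm from here, 16 mm thick; the pawl and its dark steel bracket are at x -80 to 10, y 130 to 160 mm, up to 125 mm above the hinge.
- jar_mid (a point): Middle of a small blue ceramic jar, 90 mm wide, 106 mm tall, standing on the desk (a bystander).
- book_mid (a point): Middle of a closed grey book, 150 x 210 x 28 mm, lying on the desk (a bystander).
- cup_mid (a point): Middle of a dark metal pen cup, 76 mm wide, 95 mm tall, standing on the desk (a bystander).

How it is judged:
By the outcome, as a careful person would: the job done as asked, in the order asked, and still so for the second after the job is handed in, with the robot touching nothing.
It also fails if it takes over 72 s, if anything falls off the work surface, if the arm or the gripper's body presses on something with over 40 N, if the wrist force passes 120 N, or if a joint passes its speed limit or range.

## Working session

There is one attempt and no reset: what is moved stays moved. The work goes in short steps, Python scripts to look and compute and a shell command to move; the robot and the scene stay as the last step left them, time stands still between calls to the robot, and variables do not carry over. Pictures are saved under pics/ and viewed, and the job is handed in when it is done.

```bash
mkdir -p pics; ls
python3 - <<'E'
from rig import r,cams,order
import cv2
s=r.sense()
for k,v in s.items(): print(k,v)
print(r.nose_length)
for n in ("scene","top","wrist"):
    cv2.imwrite(f"pics/{n}0.png",cams.grab_frame(n))
    print(n,cams.camera_info(n))
E
```

```text
pics
clock 0.0
qpos [-1.16440865e+00  3.53634364e-01  1.63412180e+00  9.96996196e-06
  1.15518642e+00 -2.41264450e-03]
qvel [-0.00012551  0.00101803  0.00083346  0.0001764   0.00025095  0.00021674]
joint_efforts [-1.58731593e-03 -6.05253696e+01 -3.42067802e+01  1.41144415e-04
  9.50746879e-03  1.65377480e-05]
eef_pos [ 248.24912128 -573.0602669   218.47557326]
tcp_rot [-1.57078395e+00  1.34989825e-03 -1.16200003e+00]
contact_force [-0.24381851  0.24419254 -0.6235764 ]
wrist_torque [0.00926477 0.01318771 0.00941181]
opening 1.0038364822316317
11.0
scene {'intrinsics': array([[521.96963943,   0.        , 312.59231581],
       [  0.        , 521.96963943, 243.58582715],
       [  0.        ,   0.        ,   1.        ]]), 'k1': -0.03635834983015235, 'view': array([[ 2.42749443e-01,  9.70061026e-01, -7.36979992e-03,
        -1.28943091e+02],
       [-7.52217597e-01,  1.93022332e-01,  6.30008783e-01,
         3.61946969e+02],
       [ 6.12569502e-01, -1.47390588e-01,  7.76553037e-01,
        -1.48364334e+03],
       [ 0.00000000e+00,  0.00000000e+00,  0.00000000e+00,
         1.00000000e+
[... 417 characters left out ...]
173052e-03,  9.96138320e-01,
        -1.43510409e+03],
       [ 0.00000000e+00,  0.00000000e+00,  0.00000000e+00,
         1.00000000e+00]])}
wrist {'intrinsics': array([[392.46015677,   0.        , 315.79474073],
       [  0.        , 392.46015677, 243.80827935],
       [  0.        ,   0.        ,   1.        ]]), 'k1': -0.033131946659366446, 'hand_eye': array([[ 9.99999989e-01,  1.48267645e-04,  1.10761398e-05,
        -1.16929363e-01],
       [-3.35282635e-05,  2.97455648e-01, -9.54735637e-01,
        -1.54286157e+02],
       [-1.44851065e-04,  9.54735626e-01,  2.97455649e-01,
         7.49192180e+01],
       [ 0.00000000e+00,  0.00000000e+00,  0.00000000e+00,
         1.00000000e+00]])}
```

View pics/scene0.png

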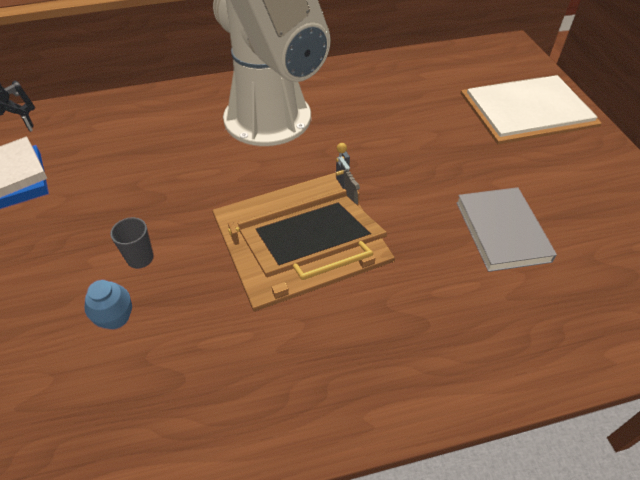

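View pics/top0.png

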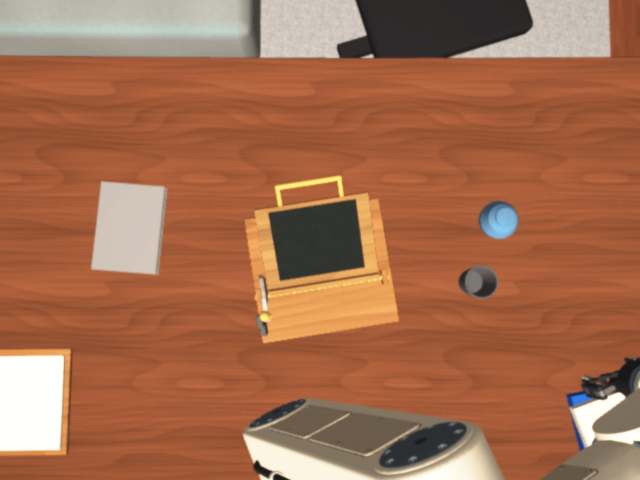

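View pics/wrist0.png

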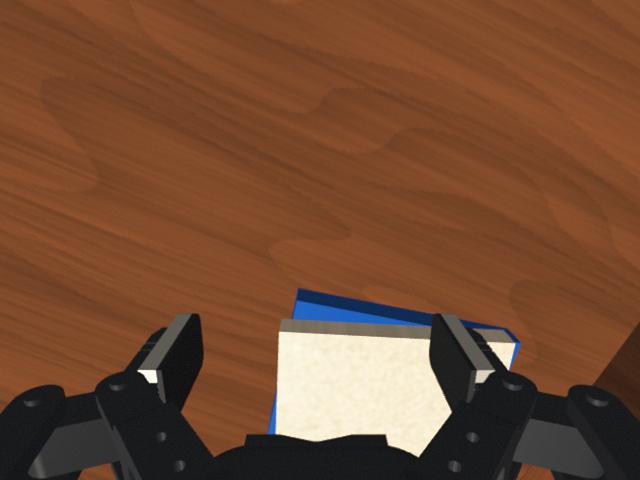

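The scene view shows the bar around (335,265), the pawl ball at (342,148) and the board tilted slightly. The top view shows the bar from (277,188) to (341,179), with base corners at about (263,342), (398,320), (246,219) and (378,200). The cup and jar stand to the right (−y) and the book to the left.

```bash
cat > h.py <<'E'
import numpy as np,cv2
from rig import r,cams
from scipy.spatial.transform import Rotation as Ro
def ray(n,px,info=None,pose=None):
    I=cams.camera_info(n);K=I['intrinsics'];k1=I['k1']
    d=np.array([(px[0]-K[0,2])/K[0,0],(px[1]-K[1,2])/K[1,1]]);u=d.copy()
    for _ in range(20): u=d/(1+k1*(u@u))
    dc=np.array([u[0],-u[1],-1.])
    V=I['view'];R=V[:3,:3]; o=-R.T@V[:3,3]
    return o,R.T@dc
def plane(n,px,z):
    o,d=ray(n,px); return o+d*(z-o[2])/d[2]
def proj(n,P):
    I=cams.camera_info(n);K=I['intrinsics'];V=I['view'];c=V[:3,:3]@P+V[:3,3]
    u=np.array([c[0]/-c[2],-c[1]/-c[2]]);u=u*(1+I['k1']*(u@u));return K[:2,:2]@u+K[:2,2]
def tri(p1,p2):
    a,d=ray('top',p1);b,e=ray('scene',p2)
    t=np.linalg.lstsq(np.c_[d,-e],b-a,rcond=None)[0]
    A=a+d*t[0];B=b+e*t[1];return (A+B)/2,np.linalg.norm(A-B)
E
python3 - <<'E'
import cv2,numpy as np
t=cv2.imread('pics/top0.png');s=cv2.imread('pics/scene0.png')
for n,i in(('top',t[160:350,230:410]),('scene',s[130:310,205:400])):
    cv2.imwrite(f'pics/{n}0c.png',cv2.resize(i,None,fx=4 if 0 else 3.1,fy=3.1,interpolation=cv2.INTER_CUBIC))
for n,i in(('top',t),('scene',s)):
    h=cv2.cvtColor(i,cv2.COLOR_BGR2HSV);m=cv2.inRange(h,(20,150,150),(35,255,255))
    N,l,st,c=cv2.connectedComponentsWithStats(m)
    print(n,[(st[j].tolist()) for j in range(1,N) if st[j,4]>30])
E
```

```text
top []
scene []
```

Run:
```python
from h import *
for p in [(263,342),(398,320),(246,219),(378,200)]: print(p,plane('top',p,16).round(1))
print('jar',plane('top',(499,220),50).round(),'cup',plane('top',(478,282),47).round(),'book',plane('top',(129,228),28).round())
```

```text
(263, 342) [283.7 128.7  16. ]
(398, 320) [ 334.5 -192.2   16. ]
(246, 219) [576.7 171.5  16. ]
(378, 200) [ 622.7 -147.8   16. ]
jar [ 570. -429.   50.] cup [ 424. -377.   47.] book [554. 448.  28.]
```

View pics/top0c.png

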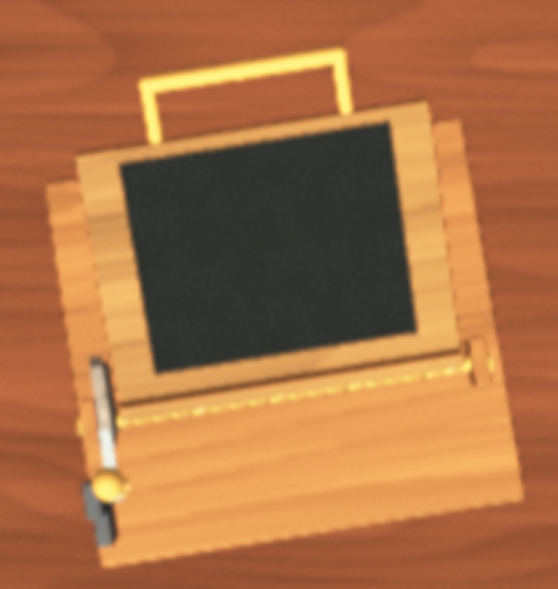

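View pics/scene0c.png

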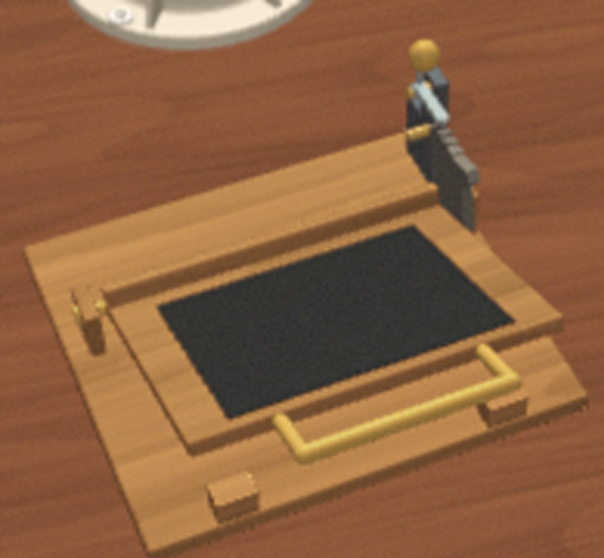

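Run:
```python
import cv2
t=cv2.imread('pics/top0.png');s=cv2.imread('pics/scene0.png')
for i,p in((t,(310,183)),(s,(335,264))):
    for dy in range(-4,5): print(p[1]+dy,i[p[1]+dy,p[0]],end=' ')
    print()
```

```text
179 [ 65 128 191] 180 [ 85 183 236] 181 [116 230 252] 182 [133 242 254] 183 [130 241 254] 184 [106 214 248] 185 [ 76 147 217] 186 [ 61 103 181] 187 [ 60  98 176] 
260 [ 78 131 183] 261 [ 76 135 185] 262 [ 95 186 221] 263 [104 200 227] 264 [ 86 169 208] 265 [ 67 139 180] 266 [ 61 119 154] 267 [ 59 111 143] 268 [ 67 119 160]
```

Run:
```python
from h import *
L,e1=tri((277.4,187.4),(370.8,252.9)); R,e2=tri((340,177.7),(302.7,275.8))
print(L.round(1),e1,R.round(1),e2,np.linalg.norm(L-R)); M=(L+R)/2
c=np.array([plane('top',p,16)[:2] for p in [(263,342),(398,320),(246,219),(378,200)]])
m=c.mean(0); y=L-R; yaw=np.arctan2(-y[0],y[1]); print('yaw',yaw, np.degrees(yaw))
ux=np.array([np.cos(yaw),np.sin(yaw)]); uy=np.array([-ux[1],ux[0]])
h=m-40*ux; print('centre',m,'hinge',h, 'bar',M)
d=M[:2]-h; x,yy=d@ux,d@uy; print(x,yy,M[2]-45,np.hypot(x,M[2]-45),np.arctan2(M[2]-45,x))
# from top: bar ray at M intersect radius 250
# target tool: grasp pt at M, tool y
```

```text
[636.   90.  128.7] 1.17616157720783 [657.5 -50.2 130.7] 1.1618495297833789 141.85230681679394
yaw 0.15210678469954694 8.715076798589125
centre [454.39950269  -9.94067533] hinge [414.86134069 -16.00151241] bar [646.75383037  19.89057027 129.68685152]
234.65347218935693 0.3411094627480689 84.68685152011494 249.46766289623852 0.3463536529112619
```

Two views agree: the hinge is at (415,−16,45) with yaw 0.152. The bar centre is at (647,20,130), its radius of 249.5 mm matches the 250 given, and the tilt is about 0.346. Next I swing over to it.

```bash
python3 -m crank '[[0,-3.8,0,-0.1,-0.8,3.7,0],[0,-3.8,0,-0.1,-0.8,3.7,0],[0,-3.8,0,-0.1,-0.8,3.7,0],[0,-3.8,0,-0.1,-0.8,3.7,0],[0,-3.8,0,-0.1,-0.8,3.7,0],[0,-3.8,0,-0.1,-0.8,3.7,0],[0,-3.8,0,-0.1,-0.8,3.7,0],[0,-3.8,0,-0.1,-0.8,3.7,0],[0,-3.8,0,-0.1,-0.8,3.7,0],[0,-3.8,0,-0.1,-0.8,3.7,0]]' 60
```

```text
clock: 0.98
eef_pos: [521.3, -321.9, 296.2]
tcp_rot: [-1.569, 0.008, -0.481]
contact_force: [0.8, -1.5, -0.3]
opening: 0.503
```

```bash
cat >> h.py <<'E'
H=np.array([414.9,-16.0,45.]);YAW=0.1521
def boardR(th): # tool orientation for tilt th
    return (Ro.from_euler('z',YAW)*Ro.from_euler('y',-th)*Ro.from_euler('x',-np.pi/2))
def target(th,tilt=None,back=0,rad=250,off=0):
    b=Ro.from_euler('z',YAW)*Ro.from_euler('y',-th)
    p=H+b.apply([rad,off,0]); R=boardR(th if tilt is None else tilt)
    return p+R.apply([0,8-back,0]),R
def need(p,R):
    s=r.sense();C=Ro.from_euler('xyz',s['tcp_rot']);x=s['eef_pos']
    print('turn deg',np.degrees((C.inv()*R).as_rotvec()).round(2),'shift cm',(C.inv().apply(p-x)/10).round(2))
    b=Ro.from_euler('z',YAW); g=b.inv().apply(x-C.apply([0,8,0])-H)
    print('t',round(s['clock'],2),'grasp in hinge frame',g.round(1),'rad',np.hypot(g[0],g[2]).round(1),'theta',np.arctan2(g[2],g[0]).round(4),'tilt',(boardR(0).inv()*C).as_rotvec().round(4),'F hinge',b.inv().apply(s['contact_force']).round(2),'open',round(s['opening'],3))
E
python3 - <<'E'
from h import *
need(*target(.346,back=100))
E
```

```text
turn deg [  6.03 -35.95 -19.58] shift cm [-7.07  8.11 34.25]
t 0.98 grasp in hinge frame [  58.9 -318.6  259.2] rad 265.8 theta 1.3475 tilt [0.0043 0.633  0.0073] F hinge [ 0.59 -1.63 -0.25] open 0.503
```

```bash
python3 -m crank '[[0,-3.6,0,0.3,0,3.5,0],[0,-3.6,0,0.3,0,3.5,0],[0,-3.6,0,0.3,0,3.5,0],[0,-3.6,0,0.3,0,3.5,0],[0,-3.6,0,0.3,0,3.5,0],[0,-3.6,0,0.3,0,3.5,0],[0,-3.6,0,0.3,0,3.5,0],[0,-3.6,0,0.3,0,3.5,0],[0,-3.6,0,0.3,0,3.5,0],[0,-3.6,0,0.3,0,3.5,0]]'
python3 - <<'E'
from h import *
need(*target(.346,back=100))
E
```

```text
clock: 1.82
eef_pos: [618.8, 28.1, 297.0]
tcp_rot: [-1.566, 0.004, 0.181]
contact_force: [0.4, 0.2, 0.1]
opening: 0.498
turn deg [ -0.57   1.58 -20.08] shift cm [-0.43  8.07 -1.3 ]
t 1.82 grasp in hinge frame [208.3  12.7 260. ] rad 333.2 theta 0.8954 tilt [ 0.005  -0.0288  0.0044] F hinge [0.42 0.16 0.07] open 0.498
```

```bash
python3 -m crank '[[0,0.2,-2.5,-0.2,1,-0.16,0],[0,0.2,-2.5,-0.2,1,-0.16,0],[0,0.2,-2.5,-0.2,1,-0.16,0],[0,0.2,-2.5,-0.2,1,-0.16,0],[0,0.2,-2.5,-0.2,1,-0.16,0],[0,0.2,-2.5,-0.2,1,-0.16,0],[0,0.2,-2.5,-0.2,1,-0.16,0],[0,0.2,-2.5,-0.2,1,-0.16,0],[0,0,0,0,0,0,-0.1],[0,0,0,0,0,0,-0.1]]'
python3 - <<'E'
from h import *
need(*target(.346,back=100))
cv2.imwrite('pics/w1.png',cams.grab_frame('wrist'))
E
```

```text
clock: 2.65
eef_pos: [615.2, 26.3, 210.6]
tcp_rot: [-1.557, -0.357, 0.163]
contact_force: [0.3, 0.2, 0.9]
opening: 0.448
turn deg [-1.   0.6  0.6] shift cm [ 0.15 -0.57 -1.14]
t 2.65 grasp in hinge frame [201.6  11.3 173.1] rad 265.7 theta 0.7096 tilt [ 0.0155 -0.0135 -0.3564] F hinge [0.36 0.12 0.95] open 0.448
```

View pics/w1.png

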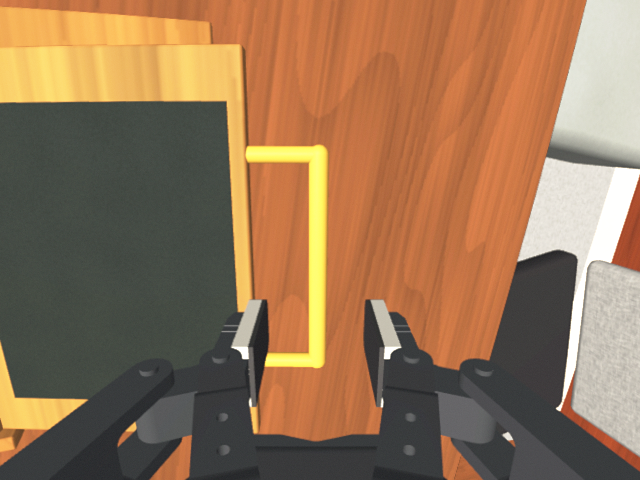

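The wrist view shows the bar as a vertical at column 317, rows 150–362, centred between the fingers (columns 250–380). I'll check the offset along the bar by ray.

Run:
```python
from h import *
I=cams.camera_info('wrist');K=I['intrinsics'];E=I['hand_eye']
for px in [(319,152),(317,362),(318,250)]:
    u=cv2.undistortPoints(np.array([[px]],float),K,np.array([I['k1'],0,0,0.]))[0,0]
    d=E[:3,:3]@[u[0],-u[1],-1];o=E[:3,3]
    print((o+d*(86-o[1])/d[1]).round(1))
```

```text
[ 0.8 86.  58.5]
[ -0.3  86.  -87.2]
[ 0.3 86.  -3.4]
```

```bash
python3 -m crank '[[-0.5,0.3,0.3,0,0,-0.6,-0.1],[-0.5,0.3,0.3,0,0,-0.6,-0.1],[0,0,0,0,1.0,0,-0.1],[0,0,0,0,1.5,0,-0.1],[0,0,0,0,1.5,0,-0.1],[0,0,0,0,1.5,0,-0.1],[0,0,0,0,1.5,0,-0.1],[0,0,0,0,1.2,0,-0.1],[0,0,0,0,0.6,0,-0.1],[0,0,0,0,0,0,-0.1]]'
python3 - <<'E'
from h import *
need(*target(.346))
cv2.imwrite('pics/w2.png',cams.grab_frame('wrist'))
E
```

```text
clock: 3.53
eef_pos: [656.8, 17.4, 127.2]
tcp_rot: [-1.575, -0.35, 0.152]
contact_force: [0.4, 0.3, -0.3]
opening: 0.449
turn deg [0.26 0.   0.24] shift cm [-0.76  0.25  0.37]
t 3.53 grasp in hinge frame [241.4  -3.6  89.7] rad 257.6 theta 0.3558 tilt [-0.0045  0.0008 -0.3503] F hinge [ 0.43  0.28 -0.26] open 0.449
```

View pics/w2.png

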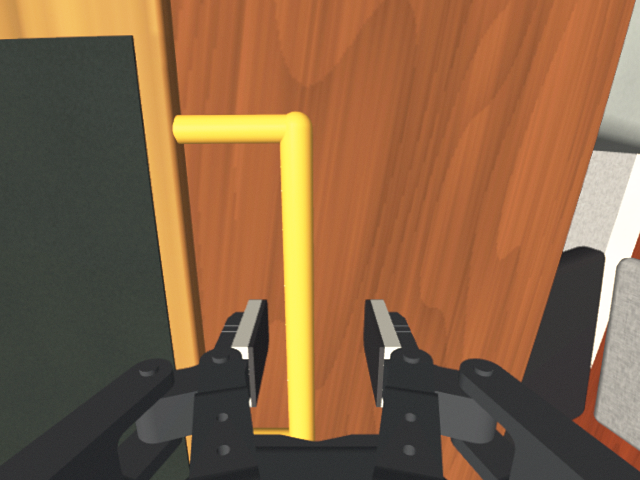

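The bar sits about 7 mm to the board side of centre (column about 301 against 316), which agrees with the numbers. I'll correct that and then close.

```bash
python3 -m crank '[[0,0,0,-0.35,0.1,0.2,-0.1],[0,0,0,-0.35,0.1,0.2,-0.1],[0,0,0,0,0,0,-0.1],[0,0,0,0,0,0,-0.5],[0,0,0,0,0,0,-1],[0,0,0,0,0,0,-1],[0,0,0,0,0,0,-1],[0,0,0,0,0,0,-1],[0,0,0,0,0,0,-1],[0,0,0,0,0,0,-1]]' 60
python3 - <<'E'
from h import *
need(*target(.346))
cv2.imwrite('pics/w3.png',cams.grab_frame('wrist'))
E
```

```text
clock: 4.42
eef_pos: [650.9, 20.7, 127.2]
tcp_rot: [-1.576, -0.356, 0.152]
contact_force: [-0.1, 0.0, 0.0]
opening: -0.001
turn deg [0.3  0.02 0.56] shift cm [-0.26  0.43 -0.05]
t 4.42 grasp in hinge frame [236.1   0.6  89.7] rad 252.5 theta 0.3632 tilt [-0.0053  0.0006 -0.3557] F hinge [-0.12  0.06  0.02] open -0.001
```

View pics/w3.png

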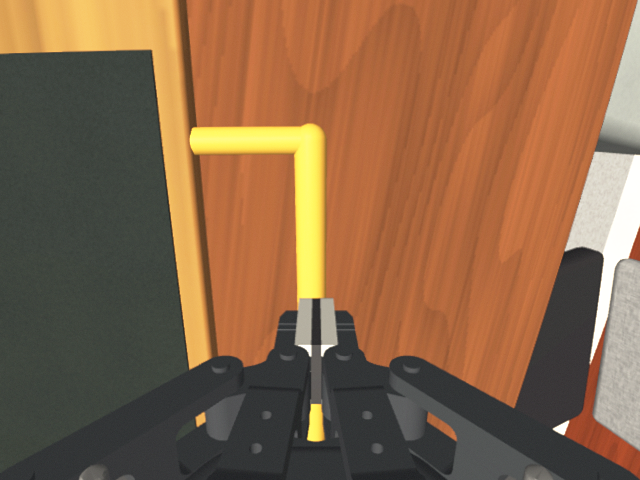

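Run:
```python
from h import *
i=cv2.imread('pics/w3.png').astype(int)
I=cams.camera_info('wrist');K=I['intrinsics'];E=I['hand_eye']
for row in (180,210,240,270):
    m=(i[row,:,1]>150)&(i[row,:,0]<110)
    c=np.where(m)[0];c=c[(c>270)&(c<350)]
    w=len(c);print(row,c.min(),c.max())
    v=(row-K[1,2])/K[0,0]
    D=392.5*12/w; yc=-v*D
    print(D, 'tool y,z',(E[:3,:3]@[0,yc,-D]+E[:3,3]).round(1))
t=cams.grab_frame('top');s=cams.grab_frame('scene')
cv2.imwrite('pics/t3.png',cv2.resize(t[140:320,210:450],None,fx=3.3,fy=3.3));cv2.imwrite('pics/s3.png',cv2.resize(s[120:300,220:460],None,fx=3.3,fy=3.3))
```

```text
180 295 323
204.7826086956522 tool y,z [-1.2 50.7 46.7]
210 295 323
196.25 tool y,z [-1.2 37.7 33.6]
240 296 323
174.44444444444446 tool y,z [-1.2 12.3 25.6]
270 297 323
174.44444444444446 tool y,z [-1.2  8.4 12.8]
```

View pics/s3.png

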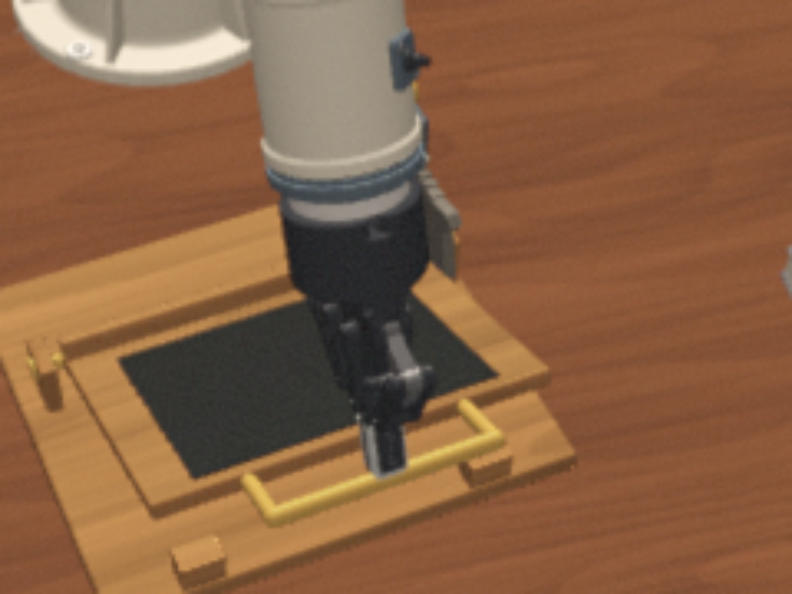

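Run:
```python
from h import *
s=r.sense();C=Ro.from_euler('xyz',s['tcp_rot']);x=s['eef_pos']
for a in (-8,0,11): print(a,proj('scene',x+C.apply([0,a,0])),proj('top',x+C.apply([0,a,0])))
M=np.array([646.75,19.9,129.7]);print('bar',proj('scene',M),proj('top',M), C.inv().apply(M-x))
print(s['joint_efforts'],s['opening'])
```

```text
-8 [337.54420676 263.08978475] [308.24672013 181.55089906]
0 [338.01496964 266.55495375] [308.10420945 180.89202733]
11 [338.65562357 271.27151069] [307.9108604  179.99811358]
bar [337.06279138 264.15029157] [308.45740143 182.48788129] [-2.9624332  -3.8942988  -0.20608889]
[-1.13573653e-03 -5.47651327e+01 -2.88192040e+01  2.05348874e-01
 -2.01540560e+00 -9.04549916e-05] -0.0005567061619240868
```

View pics/t3.png

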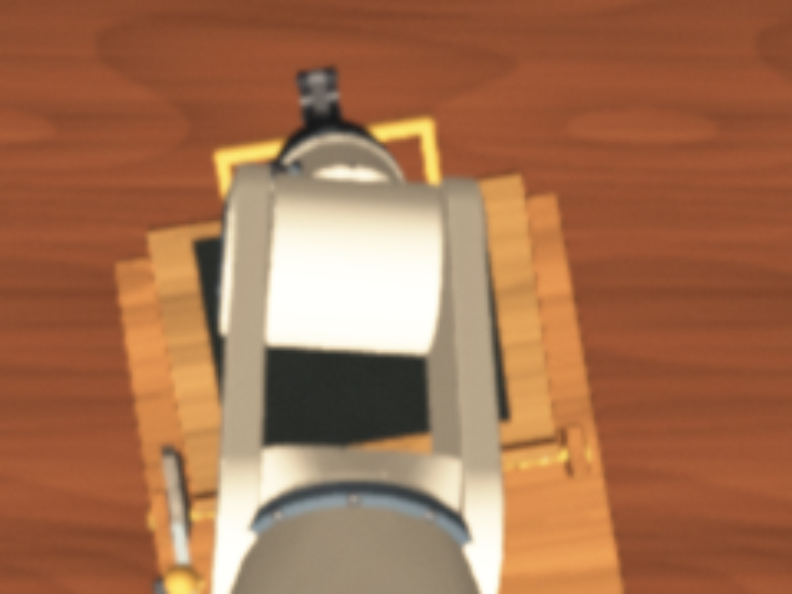

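Run:
```python
from h import *
s=cams.grab_frame('scene');cv2.imwrite('pics/s3b.png',cv2.resize(s[225:300,290:390],None,fx=8,fy=8,interpolation=cv2.INTER_NEAREST))
w=cv2.imread('pics/w3.png');cv2.imwrite('pics/w3b.png',cv2.resize(w[280:480,200:430],None,fx=3,fy=3,interpolation=cv2.INTER_CUBIC))
```

```text
(no output)
```

View pics/s3b.png

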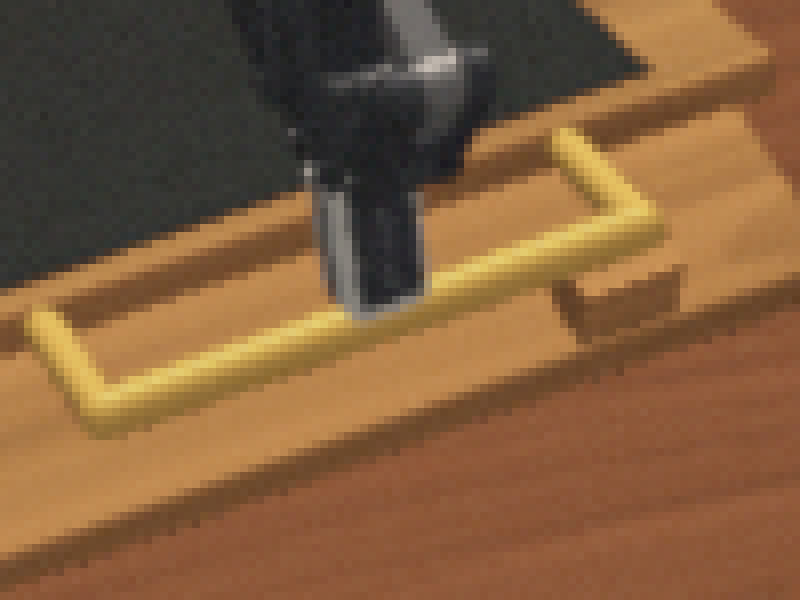

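View pics/w3b.png

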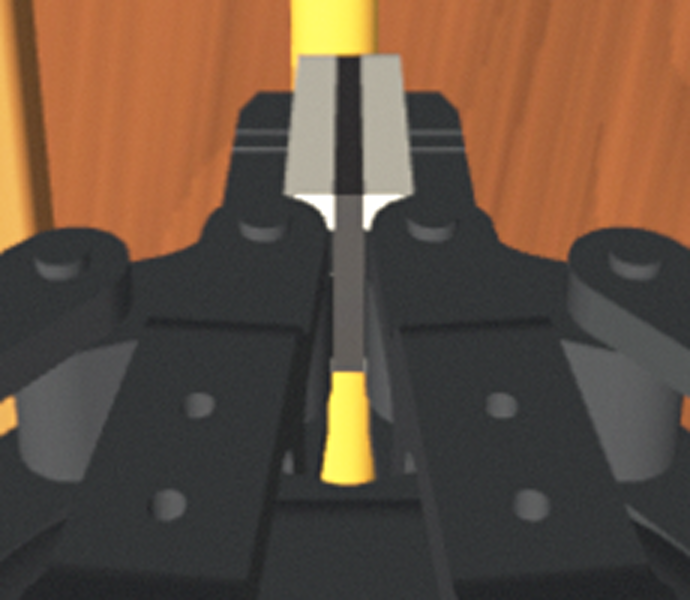

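The fingers closed just above the bar: the tips appear short of where the TCP figures put them. I'll open, go 22 mm deeper and close again.

```bash
python3 -m crank '[[0,0,0,0,0,0,-0.1],[0,0,0,0,0,0,-0.1],[0,0,0,0,0,0,-0.1],[0,0,0,-0.15,0,0,-0.1],[0,0,0,-0.15,0,0,-0.1],[0,0,0,0,0.7,0,-0.1],[0,0,0,0,0.7,0,-0.1],[0,0,0,0,0.5,0,-0.1],[0,0,0,0,0.3,0,-0.1],[0,0,0,0,0,0,-0.1]]' 60
python3 - <<'E'
from h import *
need(*target(.346))
cv2.imwrite('pics/w4.png',cams.grab_frame('wrist'))
s=cams.grab_frame('scene');cv2.imwrite('pics/s4b.png',cv2.resize(s[225:300,290:390],None,fx=8,fy=8,interpolation=cv2.INTER_NEAREST))
E
```

```text
clock: 5.45
eef_pos: [655.8, 21.3, 102.5]
tcp_rot: [-1.576, -0.355, 0.152]
contact_force: [0.1, -0.6, 0.1]
opening: 0.453
turn deg [0.3  0.01 0.5 ] shift cm [ 0.13 -2.06 -0.05]
t 5.45 grasp in hinge frame [241.    0.4  65. ] rad 249.6 theta 0.2634 tilt [-0.0052  0.0007 -0.3548] F hinge [-0.04 -0.6   0.12] open 0.453
```

View pics/w4.png

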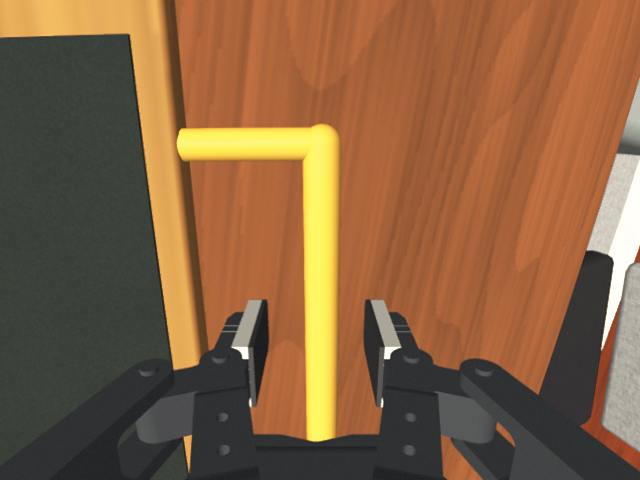

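View pics/s4b.png

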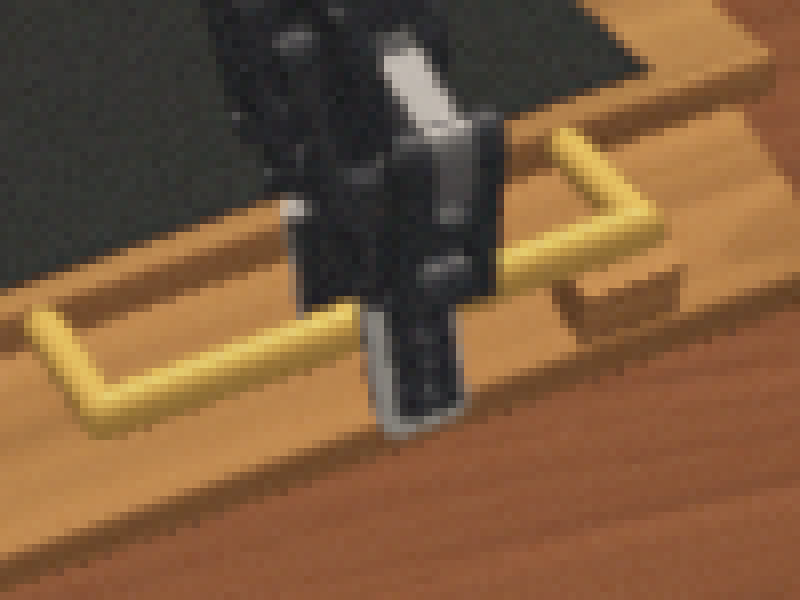

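The bar is now between the pads (column 321 against centre 316), with the outer finger clearly past it. Closing.

```bash
python3 -m crank '[[0,0,0,0.1,0,0,-0.1],[0,0,0,0,0,0,-0.5],[0,0,0,0,0,0,-1],[0,0,0,0,0,0,-1],[0,0,0,0,0,0,-1],[0,0,0,0,0,0,-1],[0,0,0,0,0,0,-1],[0,0,0,0,0,0,-1],[0,0,0,0,0,0,-1],[0,0,0,0,0,0,-1]]' 60
python3 - <<'E'
from h import *
need(*target(.346))
s=cams.grab_frame('scene');cv2.imwrite('pics/s5b.png',cv2.resize(s[130:300,220:420],None,fx=4,fy=3.5,interpolation=cv2.INTER_CUBIC))
w=cams.grab_frame('wrist');cv2.imwrite('pics/w5.png',w)
E
```

```text
clock: 6.38
eef_pos: [657.3, 21.5, 104.6]
tcp_rot: [-1.577, -0.357, 0.153]
contact_force: [0.8, 0.3, 0.5]
opening: 0.114
turn deg [0.31 0.03 0.62] shift cm [-0.08 -1.91 -0.04]
t 6.38 grasp in hinge frame [242.5   0.4  67.1] rad 251.6 theta 0.2701 tilt [-5.500e-03  3.000e-04 -3.567e-01] F hinge [0.81 0.2  0.48] open 0.114
```

View pics/s5b.png

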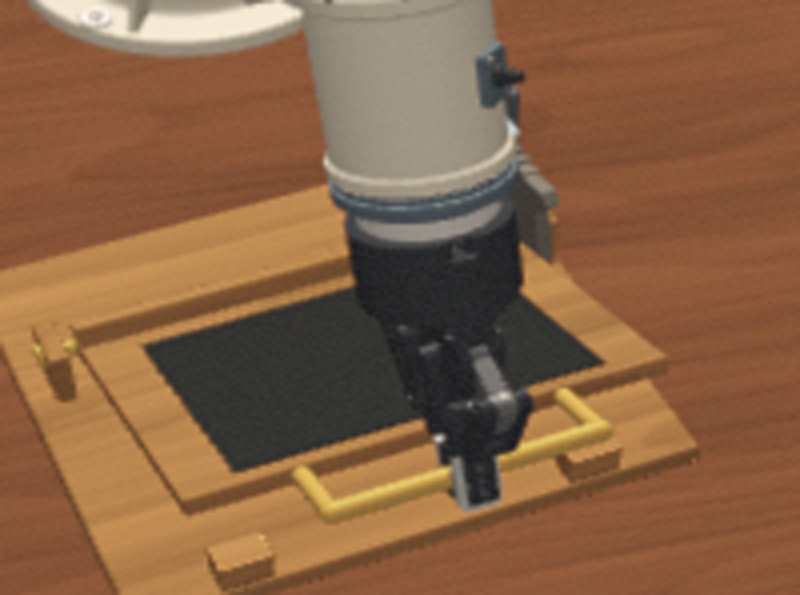

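View pics/w5.png

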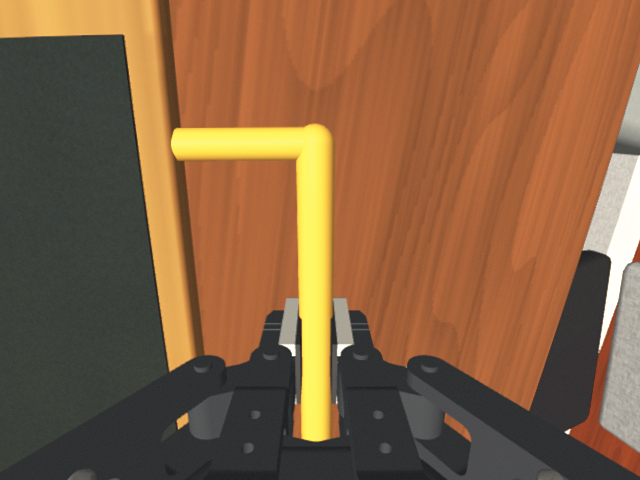

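Gripped: opening 0.114 with the bar between the pads. I'll raise slowly along the arc and watch forces.

```bash
python3 -m crank '[[0,0,-1,0.04,-0.44,0,-1],[0,0,-1,0.04,-0.44,0,-1],[0,0,-1,0.04,-0.44,0,-1],[0,0,-1,0.04,-0.44,0,-1],[0,0,-1,0.04,-0.44,0,-1],[0,0,-1,0.04,-0.44,0,-1],[0,0,-1,0.04,-0.44,0,-1],[0,0,-1,0.04,-0.44,0,-1],[0,0,-1,0.04,-0.44,0,-1],[0,0,-1,0.04,-0.44,0,-1]]'
python3 - <<'E'
from h import *
need(*target(.346))
s=r.sense();print(s['wrist_torque'].round(3))
s=cams.grab_frame('scene');cv2.imwrite('pics/s6.png',cv2.resize(s[130:300,220:420],None,fx=4,fy=3.5,interpolation=cv2.INTER_CUBIC))
E
```

```text
clock: 7.32
eef_pos: [641.3, 18.9, 150.9]
tcp_rot: [-1.579, -0.551, 0.154]
contact_force: [2.4, 1.9, -2.0]
opening: 0.117
turn deg [ 0.42  0.05 11.74] shift cm [-0.75  2.91  0.01]
t 7.32 grasp in hinge frame [2.249e+02 2.000e-01 1.127e+02] rad 251.6 theta 0.4647 tilt [-7.40e-03  4.00e-04 -5.51e-01] F hinge [ 2.65  1.52 -1.98] open 0.117
[0.211 0.043 0.128]
```

View pics/s6.png

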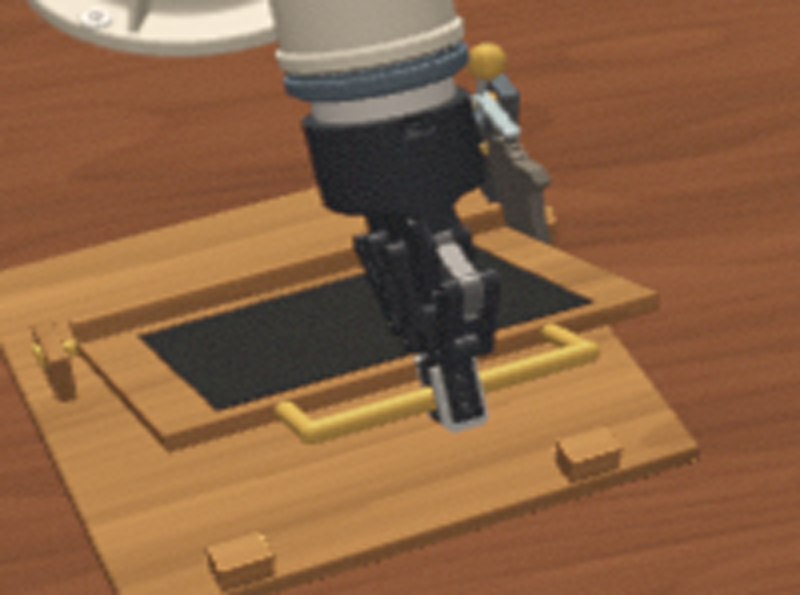

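```bash
python3 -m crank '[[0,0,-0.8,0.03,-0.35,0,-1],[0,0,-0.8,0.03,-0.35,0,-1],[0,0,-0.8,0.03,-0.35,0,-1],[0,0,-0.8,0.03,-0.35,0,-1],[0,0,-0.8,0.03,-0.35,0,-1],[0,0,-0.8,0.03,-0.35,0,-1],[0,0,-0.8,0.03,-0.35,0,-1],[0,0,-0.8,0.03,-0.35,0,-1],[0,0,-0.8,0.03,-0.35,0,-1],[0,0,0,0,0,0,-1]]'
python3 - <<'E'
from h import *
need(*target(.346))
s=r.sense();print(s['wrist_torque'].round(3))
s=cams.grab_frame('scene');cv2.imwrite('pics/s7.png',s);cv2.imwrite('pics/s7c.png',cv2.resize(s[120:290,220:420],None,fx=4,fy=3.5,interpolation=cv2.INTER_CUBIC))
E
```

```text
clock: 8.2
eef_pos: [623.1, 15.9, 183.5]
tcp_rot: [-1.582, -0.69, 0.155]
contact_force: [1.5, 0.8, -1.2]
opening: 0.117
turn deg [5.900e-01 1.000e-02 1.971e+01] shift cm [-1.79  6.46  0.07]
t 8.2 grasp in hinge frame [205.5   0.  144.6] rad 251.3 theta 0.6132 tilt [-0.0103  0.0015 -0.6901] F hinge [ 1.65  0.54 -1.24] open 0.117
[0.188 0.131 0.131]
```

View pics/s7c.png

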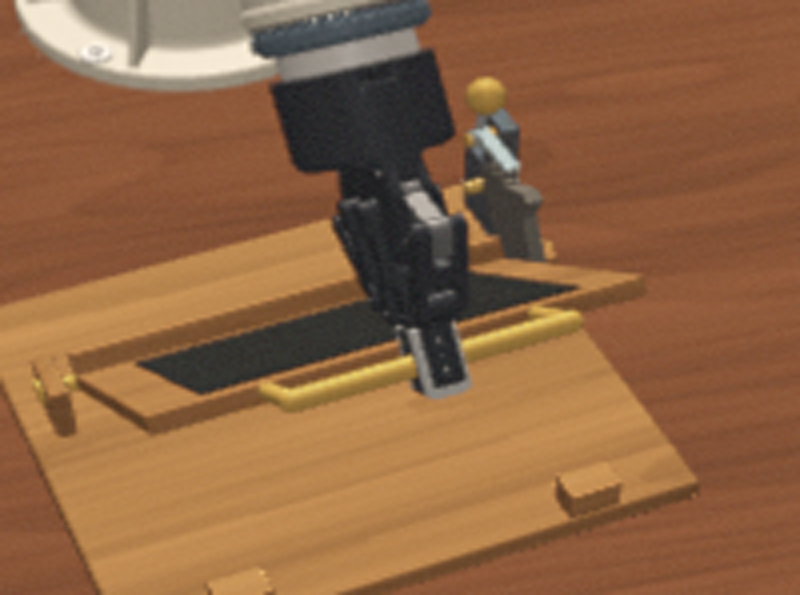

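The board is now at about 0.69 rad by arc change. From here I use small rows.

```bash
python3 -m crank '[[0,0,-0.3,0.01,-0.13,0,-1],[0,0,-0.3,0.01,-0.13,0,-1],[0,0,-0.3,0.01,-0.13,0,-1],[0,0,-0.3,0.01,-0.13,0,-1],[0,0,-0.3,0.01,-0.13,0,-1],[0,0,-0.3,0.01,-0.13,0,-1],[0,0,-0.3,0.01,-0.13,0,-1],[0,0,-0.3,0.01,-0.13,0,-1],[0,0,-0.3,0.01,-0.13,0,-1],[0,0,-0.3,0.01,-0.13,0,-1]]'
cat > st.py <<'E'
from h import *
import sys
s=r.sense();C=Ro.from_euler('xyz',s['tcp_rot']);x=s['eef_pos']
b=Ro.from_euler('z',YAW); g=b.inv().apply(x-C.apply([0,8,0])-H)
print('board~',(np.arctan2(g[2],g[0])+0.346-.2701).round(4),'tilt',(-(boardR(0).inv()*C).as_rotvec()[2]+.346-.3567).round(4),'rad',np.hypot(g[0],g[2]).round(1),'F tool',C.inv().apply(s['contact_force']).round(2),'M',s['wrist_torque'].round(3))
if len(sys.argv)>1:
    f=cams.grab_frame('scene');cv2.imwrite(f'pics/{sys.argv[1]}.png',cv2.resize(f[120:290,220:420],None,fx=4,fy=3.5,interpolation=cv2.INTER_CUBIC))
E
python3 st.py s8
```

```text
clock: 9.08
eef_pos: [615.9, 14.8, 193.9]
tcp_rot: [-1.582, -0.74, 0.155]
contact_force: [1.4, -0.7, -1.4]
opening: 0.117
board~ 0.7397 tilt 0.7295 rad 251.3 F tool [-0.05  1.91 -0.85] M [-0.019  0.301  0.058]
```

View pics/s8.png

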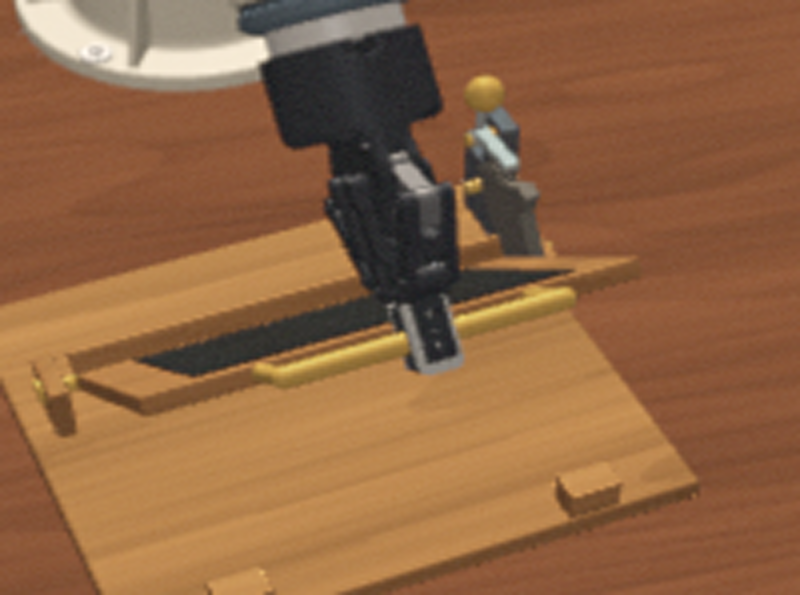

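```bash
python3 -m crank '[[0,0,-0.3,0.01,-0.13,0,-1],[0,0,-0.3,0.01,-0.13,0,-1],[0,0,-0.3,0.01,-0.13,0,-1],[0,0,-0.3,0.01,-0.13,0,-1],[0,0,-0.3,0.01,-0.13,0,-1],[0,0,-0.3,0.01,-0.13,0,-1],[0,0,-0.3,0.01,-0.13,0,-1],[0,0,-0.3,0.01,-0.13,0,-1],[0,0,-0.3,0.01,-0.13,0,-1],[0,0,-0.3,0.01,-0.13,0,-1]]'
python3 st.py s9
```

```text
clock: 9.97
eef_pos: [608.2, 13.6, 204.0]
tcp_rot: [-1.582, -0.791, 0.155]
contact_force: [0.7, 0.6, -1.0]
opening: 0.116
board~ 0.7901 tilt 0.7803 rad 251.3 F tool [-0.12  1.26  0.48] M [-0.039  0.332 -0.032]
```

View pics/s9.png

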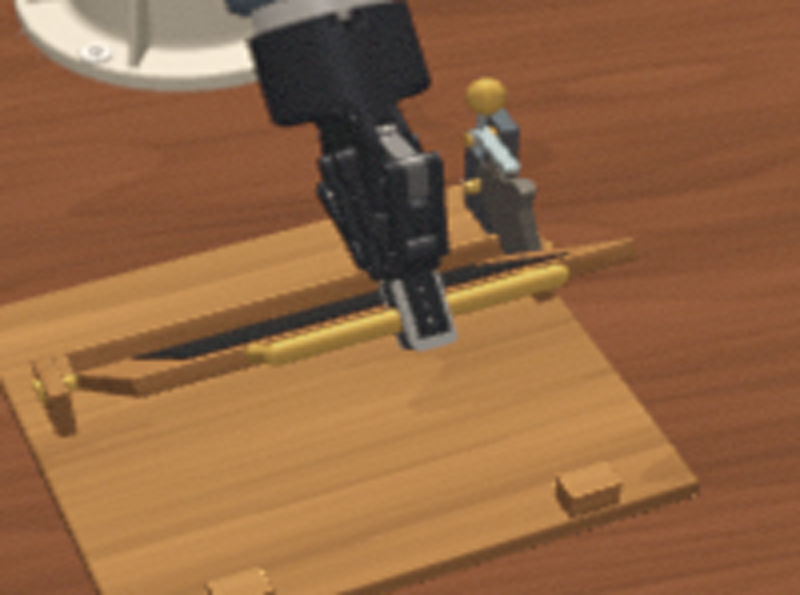

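```bash
python3 -m crank '[[0,0,-0.2,0,-0.09,0,-1],[0,0,-0.2,0,-0.09,0,-1],[0,0,-0.2,0,-0.09,0,-1],[0,0,-0.2,0.01,-0.09,0,-1],[0,0,-0.2,0.01,-0.09,0,-1],[0,0,-0.2,0.01,-0.09,0,-1],[0,0,-0.2,0,-0.09,0,-1],[0,0,-0.2,0,-0.09,0,-1],[0,0,-0.2,0,-0.09,0,-1],[0,0,-0.2,0,-0.09,0,-1]]'
python3 st.py s10
```

```text
clock: 10.85
eef_pos: [602.1, 12.6, 211.2]
tcp_rot: [-1.581, -0.828, 0.155]
contact_force: [2.3, -0.3, -0.2]
opening: 0.116
board~ 0.8277 tilt 0.8175 rad 251.3 F tool [ 1.37  1.81 -0.68] M [-0.063  0.189 -0.087]
```

View pics/s10.png

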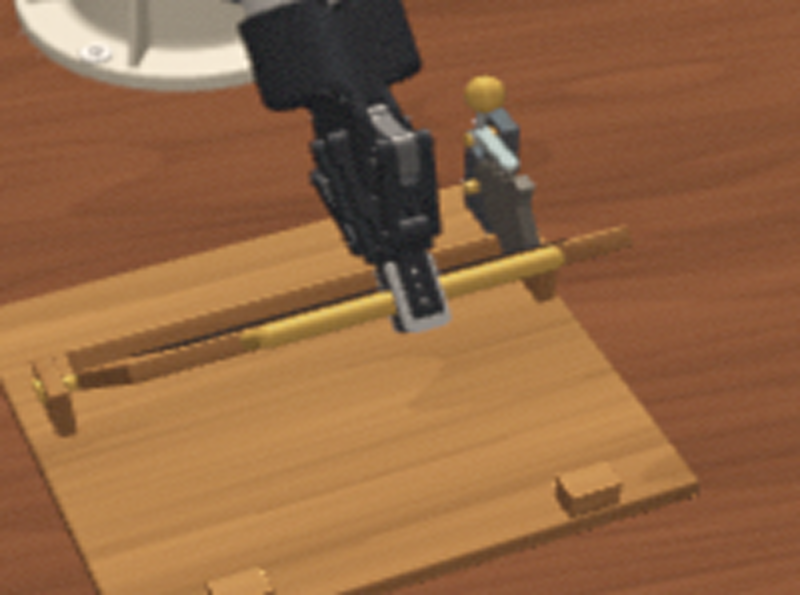

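Pawl not tipped yet (ball still at upper left of the bracket). Continuing.

```bash
python3 -m crank '[[0,0,-0.2,0,-0.09,0,-1],[0,0,-0.2,0,-0.09,0,-1],[0,0,-0.2,0,-0.09,0,-1],[0,0,-0.2,0.01,-0.09,0,-1],[0,0,-0.2,0.01,-0.09,0,-1],[0,0,-0.2,0.01,-0.09,0,-1],[0,0,-0.2,0,-0.09,0,-1],[0,0,-0.2,0,-0.09,0,-1],[0,0,-0.2,0,-0.09,0,-1],[0,0,-0.2,0,-0.09,0,-1]]'
python3 st.py s11
```

```text
clock: 11.73
eef_pos: [595.4, 11.5, 218.6]
tcp_rot: [-1.582, -0.868, 0.155]
contact_force: [2.0, -0.2, -0.3]
opening: 0.116
board~ 0.8679 tilt 0.8574 rad 251.2 F tool [ 1.02  1.68 -0.51] M [-0.07   0.234 -0.085]
```

View pics/s11.png

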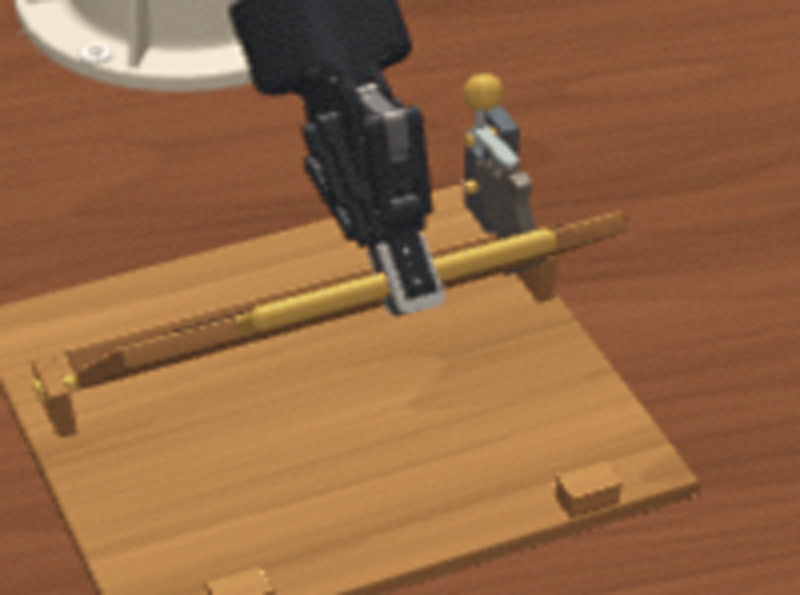

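```bash
python3 -m crank '[[0,0,-0.2,0,-0.09,0,-1],[0,0,-0.2,0,-0.09,0,-1],[0,0,-0.2,0,-0.09,0,-1],[0,0,-0.2,0.01,-0.09,0,-1],[0,0,-0.2,0.01,-0.09,0,-1],[0,0,-0.2,0.01,-0.09,0,-1],[0,0,-0.2,0,-0.09,0,-1],[0,0,-0.2,0,-0.09,0,-1],[0,0,-0.2,0,-0.09,0,-1],[0,0,-0.2,0,-0.09,0,-1]]'
python3 st.py s12
```

```text
clock: 12.62
eef_pos: [588.4, 10.4, 225.8]
tcp_rot: [-1.582, -0.908, 0.156]
contact_force: [2.1, -0.5, -0.5]
opening: 0.125
board~ 0.9079 tilt 0.8973 rad 251.2 F tool [ 0.79  1.88 -0.77] M [-0.066  0.161 -0.093]
```

View pics/s12.png

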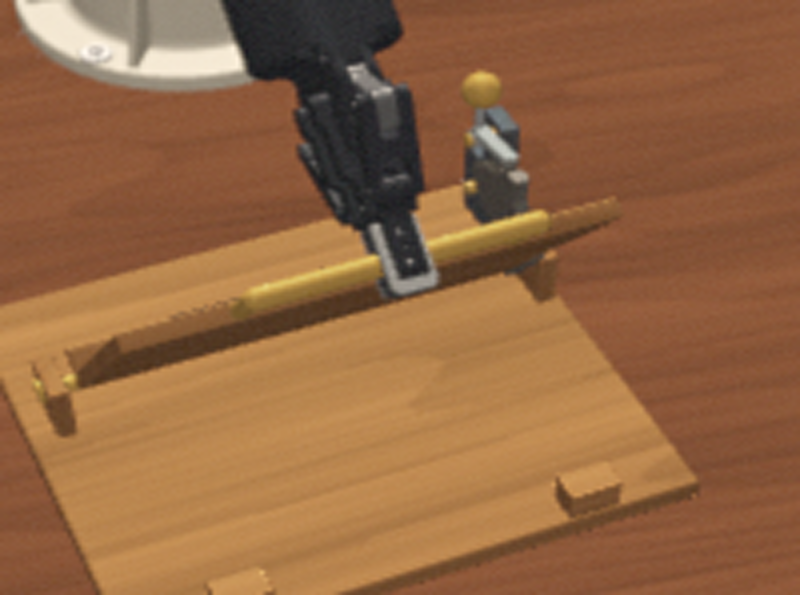

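```bash
python3 -m crank '[[0,0,-0.2,0,-0.09,0,-1],[0,0,-0.2,0,-0.09,0,-1],[0,0,-0.2,0,-0.09,0,-1],[0,0,-0.2,0.01,-0.09,0,-1],[0,0,-0.2,0.01,-0.09,0,-1],[0,0,-0.2,0.01,-0.09,0,-1],[0,0,-0.2,0,-0.09,0,-1],[0,0,0,0,0,0,-1],[0,0,0,0,0,0,-1],[0,0,0,0,0,0,-1]]'
python3 st.py s13
```

```text
clock: 13.5
eef_pos: [583.1, 9.6, 230.7]
tcp_rot: [-1.583, -0.936, 0.156]
contact_force: [2.4, -2.0, -0.2]
opening: 0.118
board~ 0.9367 tilt 0.9256 rad 251.1 F tool [ 1.1   1.81 -2.3 ] M [-0.063  0.051 -0.143]
```

View pics/s13.png

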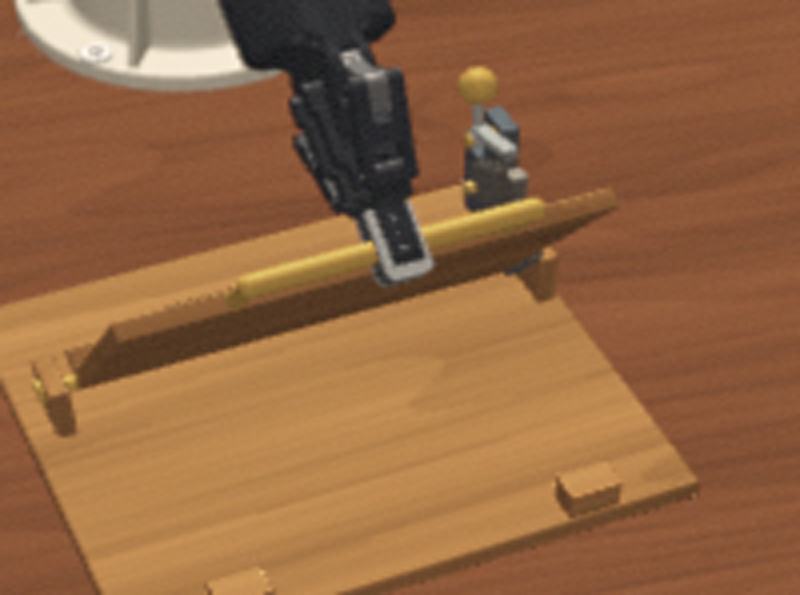

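The ball is rising (row 85 to 77 in the crop), so the pawl is being lifted towards tipping.

```bash
python3 -m crank '[[0,0,-0.2,0,-0.08,0,-1],[0,0,-0.2,0,-0.08,0,-1],[0,0,-0.2,0,-0.08,0,-1],[0,0,-0.2,0.01,-0.08,0,-1],[0,0,-0.2,0.01,-0.08,0,-1],[0,0,-0.2,0.01,-0.08,0,-1],[0,0,0,0,0,0,-1],[0,0,0,0,0,0,-1],[0,0,0,0,0,0,-1],[0,0,0,0,0,0,-1]]'
python3 st.py s14
```

```text
clock: 14.38
eef_pos: [579.2, 9.0, 234.3]
tcp_rot: [-1.583, -0.96, 0.157]
contact_force: [2.7, -1.0, 1.0]
opening: 0.116
board~ 0.9578 tilt 0.9492 rad 251.2 F tool [ 2.27  1.45 -1.4 ] M [-0.062  0.13  -0.154]
```

View pics/s14.png

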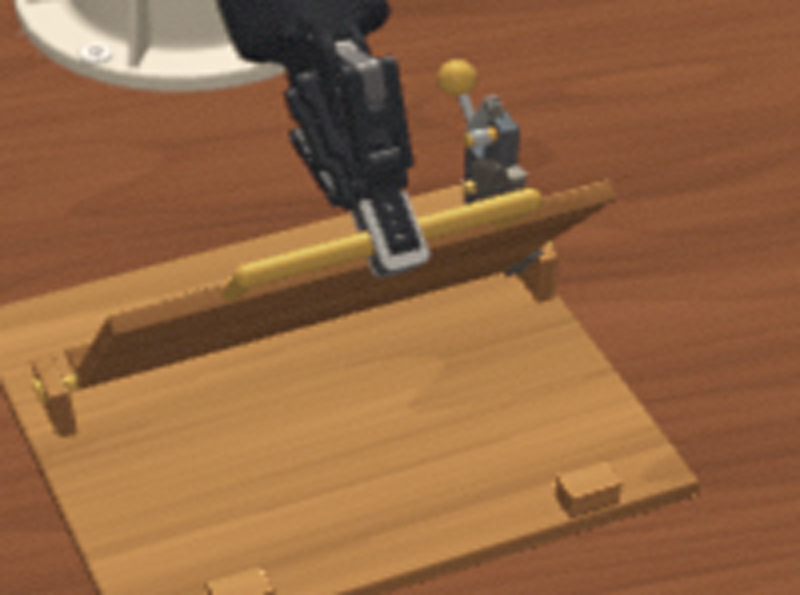

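The pawl has tipped out (ball now at (457,77), arm off the teeth). Next I feel for the stop in finer rows.

```bash
python3 -m crank '[[0,0,-0.15,0,-0.06,0,-1],[0,0,-0.15,0,-0.06,0,-1],[0,0,-0.15,0,-0.06,0,-1],[0,0,-0.15,0,-0.06,0,-1],[0,0,-0.15,0,-0.06,0,-1],[0,0,0,0,0,0,-1],[0,0,0,0,0,0,-1],[0,0,0,0,0,0,-1],[0,0,0,0,0,0,-1],[0,0,0,0,0,0,-1]]'
python3 st.py
```

```text
clock: 15.27
eef_pos: [576.8, 8.6, 236.5]
tcp_rot: [-1.584, -0.975, 0.157]
contact_force: [2.0, -1.5, 0.8]
opening: 0.119
board~ 0.9709 tilt 0.9644 rad 251.2 F tool [ 1.65  0.98 -1.74] M [-0.091  0.045 -0.214]
```

```bash
python3 -m crank '[[0,0,-0.15,0,-0.06,0,-1],[0,0,-0.15,0,-0.06,0,-1],[0,0,-0.15,0,-0.06,0,-1],[0,0,0,0,0,0,-1],[0,0,0,0,0,0,-1],[0,0,0,0,0,0,-1],[0,0,0,0,0,0,-1],[0,0,0,0,0,0,-1],[0,0,0,0,0,0,-1],[0,0,0,0,0,0,-1]]'
python3 st.py
```

```text
clock: 16.1
eef_pos: [575.3, 8.4, 237.8]
tcp_rot: [-1.584, -0.984, 0.157]
contact_force: [1.5, -1.4, 0.6]
opening: 0.117
board~ 0.9787 tilt 0.9735 rad 251.3 F tool [ 1.15  0.72 -1.61] M [-0.124  0.077 -0.162]
```

```bash
python3 -m crank '[[0,0,-0.12,0,-0.06,0,-1],[0,0,-0.12,0,-0.06,0,-1],[0,0,-0.12,0,-0.06,0,-1],[0,0,0,0,0,0,-1],[0,0,0,0,0,0,-1],[0,0,0,0,0,0,-1],[0,0,0,0,0,0,-1],[0,0,0,0,0,0,-1],[0,0,0,0,0,0,-1],[0,0,0,0,0,0,-1]]'
python3 st.py
```

```text
clock: 16.93
eef_pos: [573.8, 8.1, 239.0]
tcp_rot: [-1.584, -0.991, 0.157]
contact_force: [1.3, -0.9, 2.0]
opening: 0.114
board~ 0.9866 tilt 0.9808 rad 251.2 F tool [ 2.28 -0.1  -1.06] M [-0.125  0.04  -0.144]
```

```bash
python3 -m crank '[[0,0,-0.12,0,-0.06,0,-1],[0,0,-0.12,0,-0.06,0,-1],[0,0,-0.12,0,-0.06,0,-1],[0,0,0,0,0,0,-1],[0,0,0,0,0,0,-1],[0,0,0,0,0,0,-1],[0,0,0,0,0,0,-1],[0,0,0,0,0,0,-1],[0,0,0,0,0,0,-1],[0,0,0,0,0,0,-1]]'
python3 st.py s15
```

```text
clock: 17.77
eef_pos: [572.5, 7.9, 240.2]
tcp_rot: [-1.584, -0.999, 0.157]
contact_force: [3.4, -1.1, -0.4]
opening: 0.116
board~ 0.9938 tilt 0.9879 rad 251.2 F tool [ 1.33  2.9  -1.56] M [-0.038  0.076 -0.166]
```

```bash
python3 -m crank '[[0,0,-0.12,0,-0.05,0,-1],[0,0,-0.12,0,-0.05,0,-1],[0,0,0,0,0,0,-1],[0,0,0,0,0,0,-1],[0,0,0,0,0,0,-1],[0,0,0,0,0,0,-1],[0,0,0,0,0,0,-1],[0,0,0,0,0,0,-1],[0,0,0,0,0,0,-1],[0,0,0,0,0,0,-1]]'
python3 st.py
```

```text
clock: 18.65
eef_pos: [571.8, 7.8, 240.8]
tcp_rot: [-1.585, -1.004, 0.158]
contact_force: [5.8, -1.0, -0.3]
opening: 0.116
board~ 0.9973 tilt 0.9932 rad 251.3 F tool [ 2.71  4.88 -1.85] M [-0.059  0.174 -0.143]
```

View pics/s15.png

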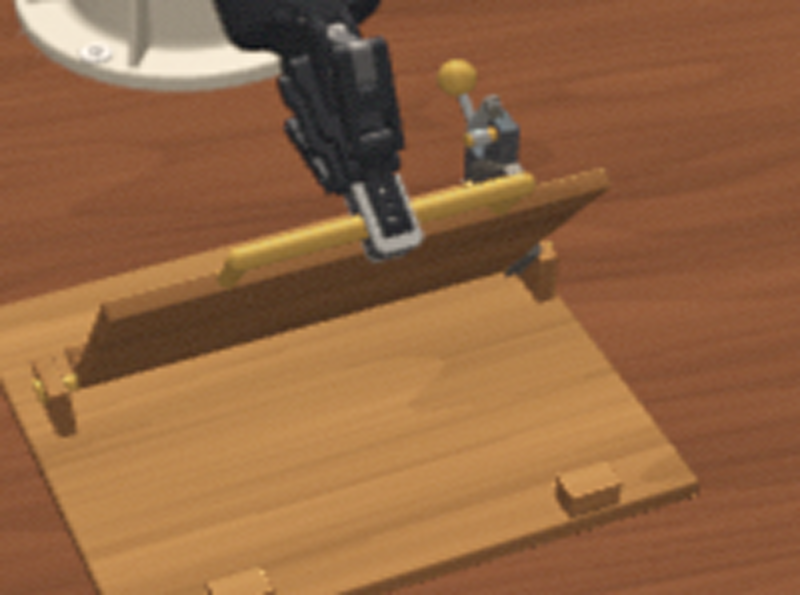

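The force is rising (0 → 2.9 → 4.9 N), probably the start of the stop. One more small step to confirm.

```bash
python3 -m crank '[[0,0,-0.1,0,-0.05,0,-1],[0,0,-0.1,0,-0.05,0,-1],[0,0,0,0,0,0,-1],[0,0,0,0,0,0,-1],[0,0,0,0,0,0,-1],[0,0,0,0,0,0,-1],[0,0,0,0,0,0,-1],[0,0,0,0,0,0,-1],[0,0,0,0,0,0,-1],[0,0,0,0,0,0,-1]]'
python3 st.py s16;python3 st.py
```

```text
clock: 19.48
eef_pos: [571.5, 7.7, 241.2]
tcp_rot: [-1.585, -1.008, 0.159]
contact_force: [6.0, -0.4, -0.9]
opening: 0.118
board~ 0.9993 tilt 0.9971 rad 251.3 F tool [ 2.32  5.47 -1.27] M [-0.038  0.119 -0.17 ]
board~ 0.9993 tilt 0.9971 rad 251.3 F tool [ 2.15  4.21 -2.26] M [-0.058  0.172 -0.156]
```

```bash
python3 -m crank '[[0,0,-0.1,0,-0.08,0,-1],[0,0,-0.1,0,-0.08,0,-1],[0,0,-0.1,0,-0.08,0,-1],[0,0,0,0,0,0,-1],[0,0,0,0,0,0,-1],[0,0,0,0,0,0,-1],[0,0,0,0,0,0,-1],[0,0,0,0,0,0,-1],[0,0,0,0,0,0,-1],[0,0,0,0,0,0,-1]]'
python3 st.py s16;python3 st.py
```

```text
clock: 20.37
eef_pos: [570.8, 7.6, 241.8]
tcp_rot: [-1.586, -1.012, 0.161]
contact_force: [7.7, -0.1, -2.7]
opening: 0.116
board~ 1.003 tilt 1.0016 rad 251.4 F tool [ 1.72  7.92 -1.22] M [-0.044  0.243 -0.15 ]
board~ 1.0029 tilt 1.0016 rad 251.4 F tool [2.39 7.3  0.17] M [-0.01   0.181 -0.101]
```

The stop is confirmed: 7–8 N steady, and the tool moved under 1 mm of 2.4 mm commanded, with the pawl out. Now lowering.

```bash
python3 -m crank '[[0,0,0.5,0,0.2,0,-1],[0,0,0.8,0,0.35,0,-1],[0,0,0.8,-0.03,0.35,0,-1],[0,0,0.8,-0.03,0.35,0,-1],[0,0,0.8,-0.03,0.35,0,-1],[0,0,0.8,-0.03,0.35,0,-1],[0,0,0.8,-0.03,0.35,0,-1],[0,0,0.8,-0.03,0.35,0,-1],[0,0,0.8,-0.03,0.35,0,-1],[0,0,0.8,-0.03,0.35,0,-1]]'
python3 st.py s17
```

```text
clock: 21.25
eef_pos: [596.5, 11.7, 217.6]
tcp_rot: [-1.586, -0.865, 0.159]
contact_force: [1.0, 2.6, 0.1]
opening: 0.117
board~ 0.8619 tilt 0.8543 rad 251.3 F tool [1.04 0.96 2.45] M [0.206 0.213 0.181]
```

View pics/s17.png

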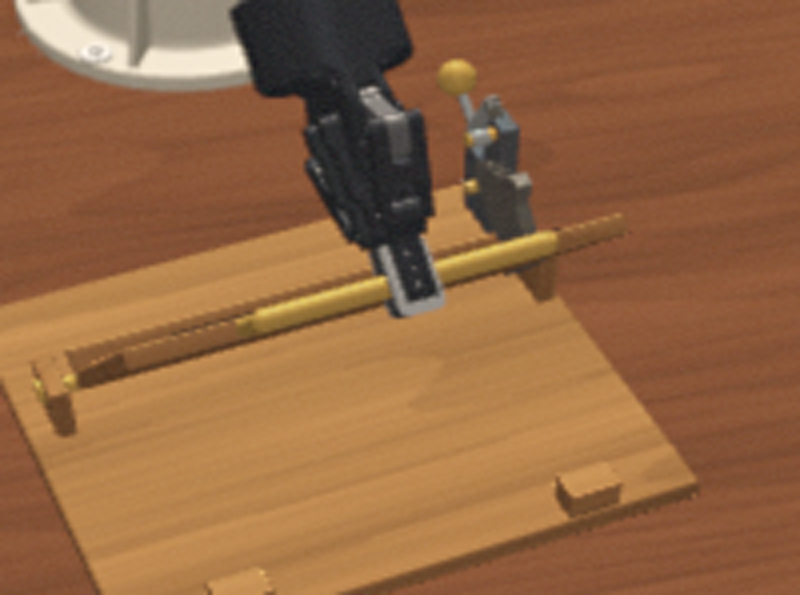

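The pawl stays out. Continuing down.

```bash
python3 -m crank '[[0,0,0.8,-0.03,0.35,0,-1],[0,0,0.8,-0.03,0.35,0,-1],[0,0,0.8,-0.03,0.35,0,-1],[0,0,0.8,-0.03,0.35,0,-1],[0,0,0.8,-0.03,0.35,0,-1],[0,0,0.8,-0.03,0.35,0,-1],[0,0,0.8,-0.03,0.35,0,-1],[0,0,0.8,-0.03,0.35,0,-1],[0,0,0.8,-0.03,0.35,0,-1],[0,0,0.8,-0.03,0.35,0,-1]]'
python3 st.py
```

```text
clock: 22.13
eef_pos: [619.8, 15.3, 188.6]
tcp_rot: [-1.588, -0.716, 0.16]
contact_force: [1.9, 2.5, -0.2]
opening: 0.114
board~ 0.7134 tilt 0.7054 rad 251.3 F tool [1.53 1.59 2.16] M [0.368 0.161 0.255]
```

```bash
python3 -m crank '[[0,0,0.8,-0.03,0.35,0,-1],[0,0,0.8,-0.03,0.35,0,-1],[0,0,0.8,-0.03,0.35,0,-1],[0,0,0.8,-0.03,0.35,0,-1],[0,0,0.8,-0.03,0.35,0,-1],[0,0,0.8,-0.03,0.35,0,-1],[0,0,0.8,-0.03,0.35,0,-1],[0,0,0.8,-0.03,0.35,0,-1],[0,0,0.8,-0.03,0.35,0,-1],[0,0,0.8,-0.03,0.35,0,-1]]'
python3 st.py s18
```

```text
clock: 22.97
eef_pos: [638.8, 18.2, 156.0]
tcp_rot: [-1.592, -0.57, 0.16]
contact_force: [1.6, 1.2, -0.5]
opening: 0.112
board~ 0.563 tilt 0.5591 rad 251.5 F tool [1.2  1.36 0.93] M [0.205 0.112 0.071]
```

View pics/s18.png

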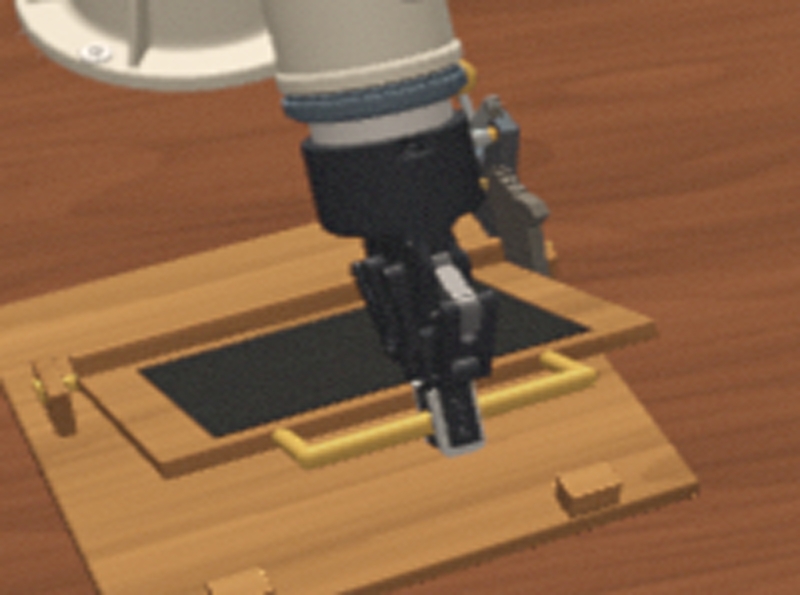

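```bash
python3 -m crank '[[0,0,0.8,-0.03,0.35,0,-1],[0,0,0.8,-0.03,0.35,0,-1],[0,0,0.8,-0.03,0.35,0,-1],[0,0,0.8,-0.03,0.35,0,-1],[0,0,0.8,-0.03,0.35,0,-1],[0,0,0.8,-0.03,0.35,0,-1],[0,0,0.8,-0.03,0.35,0,-1],[0,0,0.8,-0.03,0.35,0,-1],[0,0,0.8,-0.03,0.35,0,-1],[0,0,0.8,-0.03,0.35,0,-1]]'
python3 st.py
```

```text
clock: 23.85
eef_pos: [653.1, 20.5, 120.2]
tcp_rot: [-1.59, -0.421, 0.158]
contact_force: [1.3, 0.6, -1.3]
opening: 0.116
board~ 0.4101 tilt 0.41 rad 251.6 F tool [0.69 1.69 0.39] M [0.193 0.154 0.108]
```

```bash
python3 -m crank '[[0,0,0.8,-0.03,0.35,0,-1],[0,0,0.8,-0.03,0.35,0,-1],[0,0,0.8,-0.03,0.35,0,-1],[0,0,0.8,-0.03,0.35,0,-1],[0,0,0.8,-0.03,0.35,0,-1],[0,0,0.8,-0.03,0.35,0,-1],[0,0,0.8,-0.03,0.35,0,-1],[0,0,0.8,-0.03,0.35,0,-1],[0,0,0.8,-0.03,0.35,0,-1],[0,0,0.8,-0.03,0.35,0,-1]]'
python3 st.py s19
```

```text
clock: 24.68
eef_pos: [661.9, 21.8, 81.4]
tcp_rot: [-1.589, -0.263, 0.156]
contact_force: [0.4, 1.1, -2.0]
opening: 0.114
board~ 0.252 tilt 0.2519 rad 251.7 F tool [0.02 2.03 1.02] M [0.244 0.217 0.206]
```

View pics/s19.png

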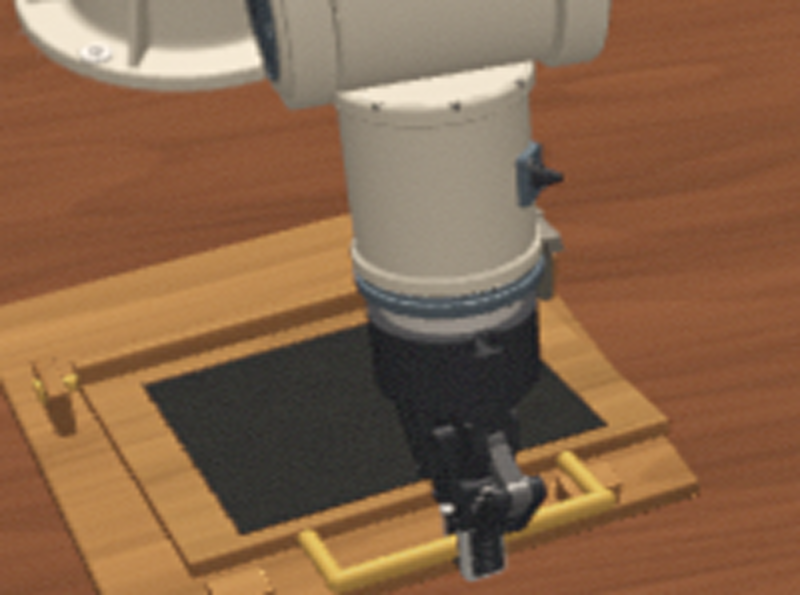

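```bash
python3 -m crank '[[0,0,0.6,-0.02,0.26,0,-1],[0,0,0.6,-0.02,0.26,0,-1],[0,0,0.6,-0.02,0.26,0,-1],[0,0,0.6,-0.02,0.26,0,-1],[0,0,0.6,-0.02,0.26,0,-1],[0,0,0.6,-0.02,0.26,0,-1],[0,0,0.6,-0.02,0.26,0,-1],[0,0,0.6,-0.02,0.26,0,-1],[0,0,0.6,-0.02,0.26,0,-1],[0,0,0.6,-0.02,0.26,0,-1]]'
python3 st.py
```

```text
clock: 25.57
eef_pos: [664.3, 22.2, 51.6]
tcp_rot: [-1.587, -0.144, 0.153]
contact_force: [-1.7, 2.2, -1.6]
opening: 0.115
board~ 0.1338 tilt 0.1329 rad 251.6 F tool [-1.6   1.38  2.44] M [0.434 0.23  0.151]
```

```bash
python3 -m crank '[[0,0,0.4,-0.02,0.18,0,-1],[0,0,0.4,-0.02,0.18,0,-1],[0,0,0.4,-0.02,0.18,0,-1],[0,0,0.4,-0.02,0.18,0,-1],[0,0,0.4,-0.02,0.18,0,-1],[0,0,0.4,-0.02,0.18,0,-1],[0,0,0.4,-0.02,0.18,0,-1],[0,0,0.4,-0.02,0.18,0,-1],[0,0,0.4,-0.02,0.18,0,-1],[0,0,0.4,-0.02,0.18,0,-1]]'
python3 st.py s20
```

```text
clock: 26.4
eef_pos: [664.1, 22.2, 31.3]
tcp_rot: [-1.587, -0.065, 0.152]
contact_force: [-1.3, 2.7, -2.5]
opening: 0.117
board~ 0.0532 tilt 0.0546 rad 251.7 F tool [-1.06  2.41  2.91] M [0.468 0.242 0.148]
```

View pics/s20.png

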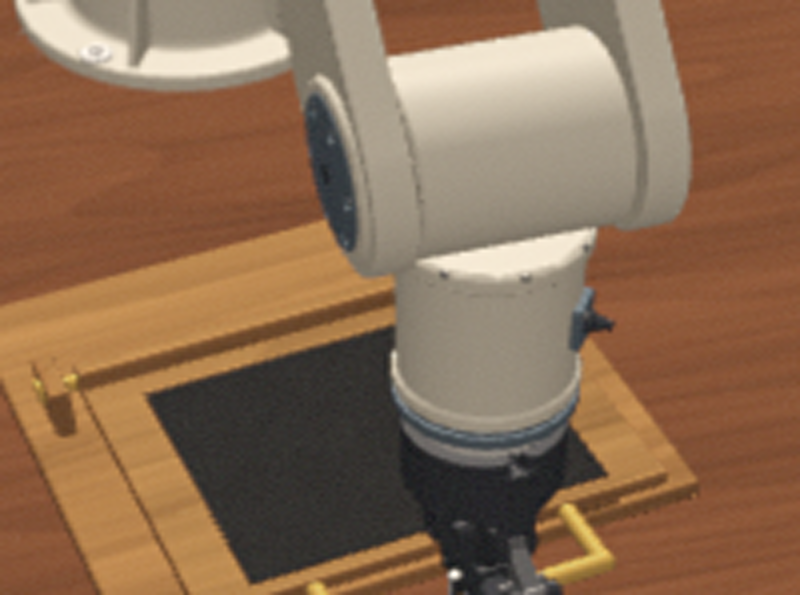

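```bash
python3 -m crank '[[0,0,0.2,-0.01,0.09,0,-1],[0,0,0.2,-0.01,0.09,0,-1],[0,0,0.2,-0.01,0.09,0,-1],[0,0,0.2,-0.01,0.09,0,-1],[0,0,0.2,-0.01,0.09,0,-1],[0,0,0.2,-0.01,0.09,0,-1],[0,0,0.2,-0.01,0.09,0,-1],[0,0,0.2,-0.01,0.09,0,-1],[0,0,0.2,-0.01,0.09,0,-1],[0,0,0.2,-0.01,0.09,0,-1]]'
python3 st.py
```

```text
clock: 27.28
eef_pos: [663.4, 22.1, 21.1]
tcp_rot: [-1.587, -0.026, 0.151]
contact_force: [-1.5, 1.7, -2.1]
opening: 0.117
board~ 0.0126 tilt 0.0155 rad 251.7 F tool [-1.25  2.08  1.95] M [0.503 0.263 0.149]
```

```bash
python3 -m crank '[[0,0,0.15,0,0.07,0,-1],[0,0,0.15,0,0.07,0,-1],[0,0,0.15,0,0.07,0,-1],[0,0,0.15,0,0.07,0,-1],[0,0,0,0,0,0,-1],[0,0,0,0,0,0,-1],[0,0,0,0,0,0,-1],[0,0,0,0,0,0,-1],[0,0,0,0,0,0,-1],[0,0,0,0,0,0,-1]]'
python3 st.py
python3 - <<'E'
from h import *
f=cams.grab_frame('scene');cv2.imwrite('pics/s21.png',f);cv2.imwrite('pics/s21c.png',cv2.resize(f[200:320,230:410],None,fx=4.4,fy=4.4,interpolation=cv2.INTER_CUBIC))
E
```

```text
clock: 28.12
eef_pos: [663.1, 22.1, 17.5]
tcp_rot: [-1.586, -0.013, 0.151]
contact_force: [-0.9, 2.2, -3.0]
opening: 0.117
board~ -0.0015 tilt 0.0027 rad 251.8 F tool [-0.55  2.97  2.37] M [0.459 0.277 0.042]
```

View pics/s21c.png

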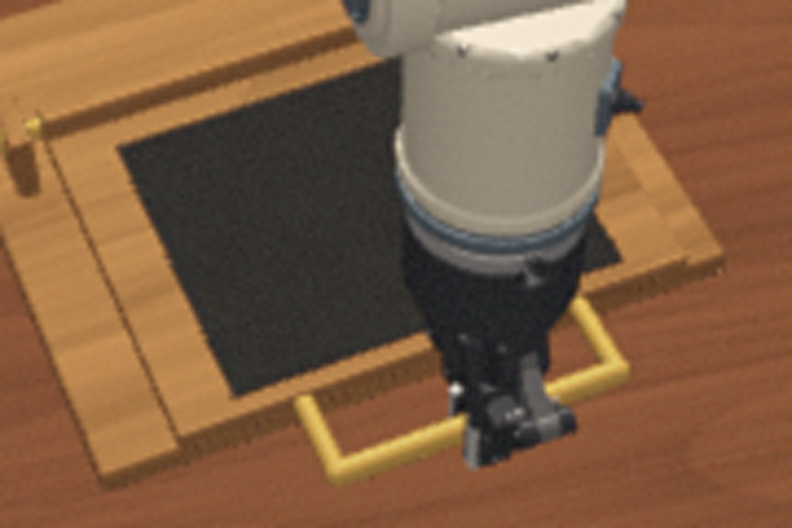

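```bash
python3 - <<'E'
from h import *
b=Ro.from_euler('z',YAW)
for th in (0,.03,.06):
    for y in(-70,70): print(th,y,(proj('scene',H+(b*Ro.from_euler('y',-th)).apply([250,y,0]))).round(1))
E
python3 -m crank '[[0,0,0.15,0,0.07,0,-1],[0,0,0.15,0,0.07,0,-1],[0,0,0.1,0,0.05,0,-1],[0,0,0.1,0,0.05,0,-1],[0,0,0,0,0,0,-1],[0,0,0,0,0,0,-1],[0,0,0,0,0,0,-1],[0,0,0,0,0,0,-1],[0,0,0,0,0,0,-1],[0,0,0,0,0,0,-1]]'
python3 st.py s22
```

```text
0 -70 [306.6 306.8]
0 70 [370.1 283.9]
0.03 -70 [306.5 304.7]
0.03 70 [370.4 281.7]
0.06 -70 [306.4 302.5]
0.06 70 [370.6 279.5]
clock: 29.0
eef_pos: [662.9, 22.0, 15.6]
tcp_rot: [-1.586, -0.003, 0.151]
contact_force: [-2.3, 2.6, -1.5]
opening: 0.111
board~ -0.0091 tilt -0.0076 rad 251.8 F tool [-1.85  1.41  2.9 ] M [0.477 0.337 0.076]
```

```bash
python3 -m crank '[[0,0,0.1,0,0.05,0,-1],[0,0,0.1,0,0.05,0,-1],[0,0,0.1,0,0.05,0,-1],[0,0,0,0,0,0,-1],[0,0,0,0,0,0,-1],[0,0,0,0,0,0,-1],[0,0,0,0,0,0,-1],[0,0,0,0,0,0,-1],[0,0,0,0,0,0,-1],[0,0,0,0,0,0,-1]]'
python3 st.py
python3 - <<'E'
from h import *
f=cams.grab_frame('scene');cv2.imwrite('pics/s23c.png',cv2.resize(f[220:320,270:410],None,fx=5.6,fy=5.6,interpolation=cv2.INTER_CUBIC))
E
```

```text
clock: 29.88
eef_pos: [662.7, 22.0, 15.6]
tcp_rot: [-1.586, 0.003, 0.151]
contact_force: [-1.4, 2.5, 0.1]
opening: 0.113
board~ -0.0092 tilt -0.0137 rad 251.6 F tool [-0.97 -0.14  2.72] M [0.415 0.426 0.055]
```

View pics/s23c.png

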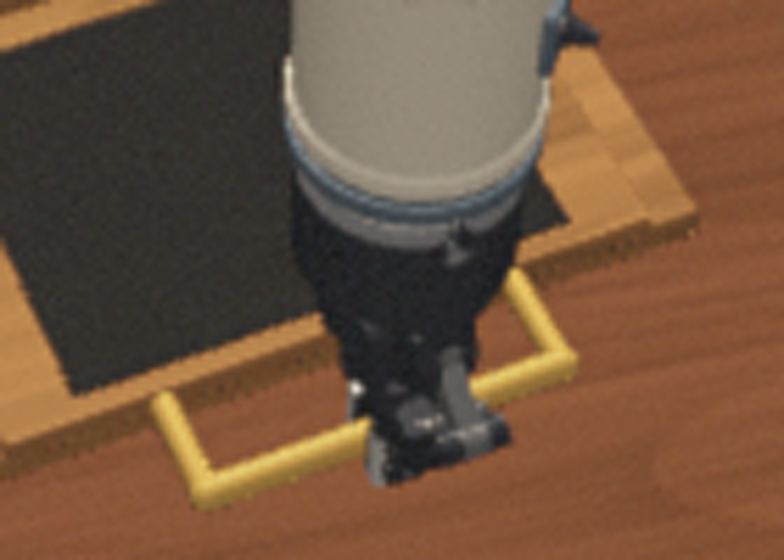

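The descent has stopped (z unchanged over 1.5 mm commanded) and the board's weight is off the tool, so it is on its rests. One light confirming nudge.

```bash
python3 -m crank '[[0,0,0,0,0.06,0,-1],[0,0,0,0,0.06,0,-1],[0,0,0,0,0.06,0,-1],[0,0,0,0,0,0,-1],[0,0,0,0,0,0,-1],[0,0,0,0,0,0,-1],[0,0,0,0,0,0,-1],[0,0,0,0,0,0,-1],[0,0,0,0,0,0,-1],[0,0,0,0,0,0,-1]]'
python3 st.py
```

```text
clock: 30.77
eef_pos: [662.7, 22.0, 15.6]
tcp_rot: [-1.586, 0.003, 0.151]
contact_force: [-2.3, 2.8, 1.7]
opening: 0.115
board~ -0.0094 tilt -0.0137 rad 251.6 F tool [-1.88 -1.72  3.11] M [0.462 0.533 0.074]
```

Firmly seated. I release by opening part-way only, to stay clear of the board edge, then back out.

```bash
python3 -m crank '[[0,0,0,0,0,0,-0.5],[0,0,0,0,0,0,-0.4],[0,0,0,0,0,0,-0.3],[0,0,0,0,0,0,-0.2],[0,0,0,0,0,0,-0.2],[0,0,0,0,0,0,-0.2],[0,0,0,0,0,0,-0.2],[0,0,0,0,0,0,-0.2],[0,0,0,0,0,0,-0.2],[0,0,0,0,0,0,-0.2]]'
python3 - <<'E'
from h import *
cv2.imwrite('pics/w24.png',cams.grab_frame('wrist'));print(r.sense()['contact_force'])
E
```

```text
clock: 31.6
eef_pos: [666.2, 20.3, 16.4]
tcp_rot: [-1.589, -0.003, 0.15]
contact_force: [0.3, -0.7, -0.3]
opening: 0.399
[-0.05145294 -0.78796594  0.33130003]
```

View pics/w24.png

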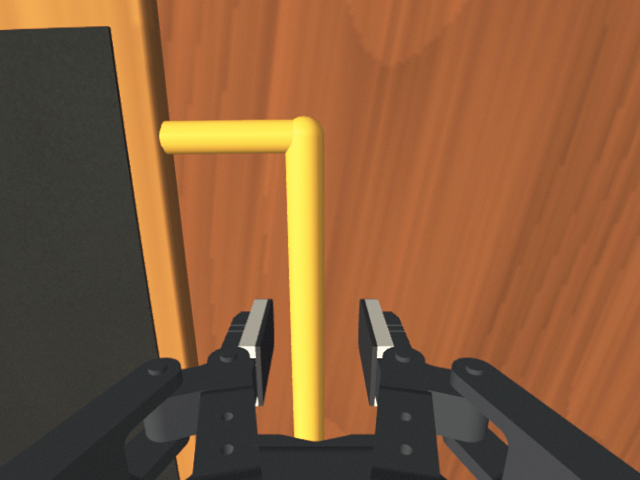

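The bar is free, with about 40 px clear on the left and 55 px on the right. I shift slightly to centre it and withdraw straight up.

```bash
python3 -m crank '[[0,0,0,-0.15,0,0,-0.2],[0,0,0,-0.15,0,0,-0.2],[0,0,0,0,-0.5,0,-0.2],[0,0,0,0,-1,0,-0.2],[0,0,0,0,-1.5,0,-0.2],[0,0,0,0,-1.5,0,-0.2],[0,0,0,0,-2,0,-0.2],[0,0,0,0,-2.5,0,-0.2],[0,0,0,0,-3,0,-0.2],[0,0,0,0,-3,0,-0.2]]'
python3 -m crank '[[0,0,0,0,-3,0,0],[0,0,0,0,-3,0,0],[0,0,0,0.5,-3,-3,0],[0,0,0,0,0,-4,0],[0,0,0,0,0,-4,0],[0,0,0,0,0,-4,0],[0,0,0,0,0,-4,0],[0,0,0,0,0,-4,0],[0,0,0,0,0,-2,0],[0,0,0,0,0,0,0]]'
python3 - <<'E'
from h import *
cv2.imwrite('pics/s25.png',cams.grab_frame('scene'));cv2.imwrite('pics/t25.png',cams.grab_frame('top'));print(r.sense()['contact_force'])
E
```

```text
clock: 32.48
eef_pos: [657.2, 22.5, 169.8]
tcp_rot: [-1.588, 0.008, 0.15]
contact_force: [0.4, -0.2, 0.1]
opening: 0.404
clock: 33.32
eef_pos: [703.9, -228.4, 291.2]
tcp_rot: [-1.594, -0.016, 0.157]
contact_force: [0.3, 0.6, 0.4]
opening: 0.498
[ 0.49396917  1.44522188 -0.35592922]
```

View pics/s25.png

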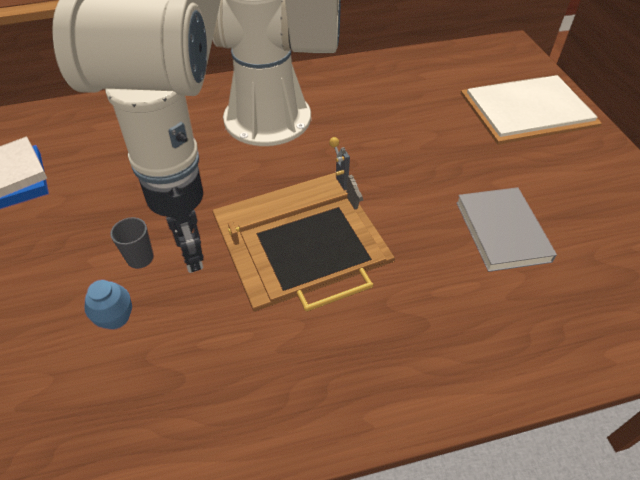

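View pics/t25.png

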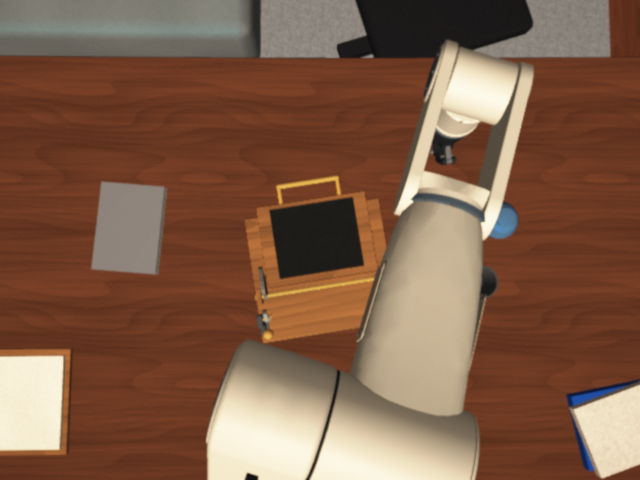

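The scene view shows the board flush on its base, with the bar from about (305,304) to (371,285). The pawl ball is tipped back at (334,142), and the cup, jar and book are unmoved. One numeric check, then I hand in.

Run:
```python
from h import *
s=cv2.imread('pics/s25.png');t=cv2.imread('pics/t25.png')
cv2.imwrite('pics/c25.png',np.hstack([cv2.resize(s[260:320,290:380],None,fx=4.4,fy=4.4,interpolation=cv2.INTER_CUBIC),cv2.resize(t[170:230,265:355],None,fx=4.4,fy=4.4,interpolation=cv2.INTER_CUBIC)]))
```

```text
(no output)
```

View pics/c25.png

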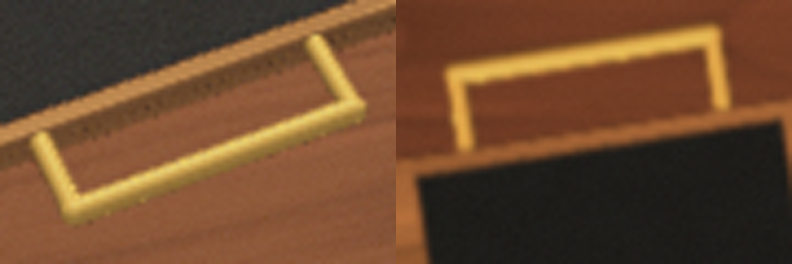

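The bar ends measure (306.6,307.3) and (370.7,283.9). A flat board predicts (306.6,306.8) and (370.1,283.9), so it is flat.

```bash
python3 -c "
from rig import order,r
print(r.sense()['clock']);print(order.sign_off())"
```

```text
33.4167
the job is handed in; nothing more can be done
None
```

The reading board is put away flat, the bar is released, and the job was handed in at 33.4 s.

**What I did:** I took the board by its brass bar at about 0.35 rad and raised it along its arc. The pawl was seen tipped out at about 0.96 rad. The stop came at about 1.00 rad, where the force rose from about 1 N to 7–8 N. I then lowered the board slowly onto its rests, released it and backed away.

**Last checks:**
- **Flat:** in the scene view the bar ends lie within 1 pixel of where a flat board puts them. Before I let go, the tool would go no lower and no longer carried the board's weight.
- **Pawl:** still tipped out in the last pictures.
- **Other things on the desk:** the cup, jar and book look unmoved in the last pictures, though I did not re-measure them and the arm partly hid the cup and jar from above.

**What disagreed:**
- **First grasp:** my first closing missed, just above the bar. The fingertips appeared about 15–20 mm short of where the stated tool geometry puts them. Going about 22 mm deeper gave a good hold.
- **Board angle:** the angle worked out from the arm read −0.009 rad when the board was seated, within my error in measuring its starting angle.

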